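# Fetch the seal nut from behind the instruments

### The arm

A 6-joint arm with a two-finger parallel gripper is mounted at the origin on the work surface. World frame = base frame: x ahead of the robot, y to its left, z up, the work surface at z = 0. Lengths are in mm, angles in degrees, forces in N, time in s.
With the tool pointing down it reaches from about 300 to 850 mm from the base axis. Payload 4.2 kg.
Tool frame: the origin (TCP) lies midway between the tips of the shut fingers; the grasp point (between the pads) lies 19 mm behind it; z points along the fingers, y is the line along which they close (so a half turn about z gives the same grasp; the last joint's range is limited). The gripper opens to 91 mm and grips with 3 to 60 N. Pads are 32 mm wide; open, the fingers measure 118 mm over their backs; the gripper's body (76 mm by 178 mm) begins 60 mm behind the grasp point.
Start: joints at [63.369, 18.312, 89.639, -0, 72.044, -1.146], TCP at [247.415, 519.068, 187.076] pointing down, gripper open.
Joint ranges: [-177.97, 177.97], [-48.28, 115.42], [12.27, 149.76], [-77.06, 257.06], [2.81, 150.46], [-146.56, 146.56]. Speed limits (degrees/s): [147.25, 147.25, 180, 180, 180, 180].

### API

Orientations are given as [roll, pitch, yaw] about the fixed x, y, z axes, in that order (R = Rz(yaw) Ry(pitch) Rx(roll)).
In Python, from workcell import env gives the robot as it stands.
- The arm moves only by the shell command python3 drive.py [OPENING] [FORCE], which reads ROWS from standard input. ROWS is a JSON list that holds a single list of rows (three levels of brackets), with 1 to 8 rows, each of 6 numbers: dx, dy, dz in mm, then a rotation vector rx, ry, rz in degrees; each row shifts and turns the commanded pose from where the row before left it, along the tool's axes as they then stand; what a row does not reach is not made up. A row lasts 1/10 s, in which the tool goes at most 50 mm and 8.59 degrees, less where a joint would pass 70% of its speed; a pose out of reach is approached as far as the arm can. OPENING is the finger opening in mm, set as the command begins (- or left out keeps the last). The fingers move at their own pace and stop on an object; FORCE is the grip in N (left out, the last holds). Time passes only in rows, so rows that do not move let the fingers close. It prints the time, the measured TCP pose, the force, the opening and the grip force at its end. Input that does not fit is refused with a message, and nothing moves.
- env.state(): the state, without advancing time (a new reading comes with each control period).
- env.grab_frame(name): name is "scene" or "top" or "wrist"; returns the picture (420x560x3 uint8, blue, green, red); there is no depth.
- env.camera_model(name): a dict with "fx", "fy", "cx", "cy" (pixels), "T" (4x4, takes a point from camera to world coordinates). Camera axes: x right, y up, looking along -z (the intrinsics and any distortion apply to the point x, -y, -z); pixel columns grow to the right and rows downward; lengths in mm; the calibration is good to about 2 mm. A picture is of the moment at which its call begins: read the wrist's pose just before it. camera_model takes no time and is no camera call; for the wrist camera it gives the pose at the moment of the call.
- env.job_done(): hands the job in; it is judged then, once.
The state is a dict: "time_s": time; "qpos": joint angles; "qvel": joint speeds; "effort": joint torques, N m; "ee_pos": TCP position; "ee_rot": TCP orientation; "force": force on the tool from outside, world axes, zero at the start; "torque": the same for the moment, N m; "gripper_width": finger opening in mm; "gripper_force": force on a finger pad.
Only numpy, scipy, OpenCV 4.12 (cv2) and the standard library are available. Lean on these libraries where they do the work, as an engineer would, in place of code of your own. Each camera call takes 0.05 s, during which the arm holds its last target. There are 200 camera calls.

### The job

The brass seal nut lies at the back of the grey tray, boxed in by two delicate instruments: stand both instruments on the blue mat first, then fetch the nut and lower it flat over the pin of the green block. Only after that put the instruments back in the tray, each centred on its own pad: the black turn coordinator on the white pad, the silver altimeter on the red pad. Keep the instruments upright and set them down gently, and do not disturb the amber jar or the aluminium standoff that stand near the green block.

Things in the scene. Friction and masses are not known exactly. Their poses are not given: they have to be found in the camera images.
- turn_coordinator: Loose turn coordinator: an upright weathered-black cylinder, 56 mm in diameter and 90 mm tall (same diameter over its whole height), 0.45 kg within 25 percent, standing face up; black dial with a white aeroplane and a white ball tube on top. Origin: centre of its underside; z axis up along the cylinder, yaw arbitrary. It starts centred on the white pad.
- altimeter: Loose altimeter: an upright silver-grey cylinder, 56 mm in diameter and 90 mm tall (same diameter over its whole height), 0.45 kg within 25 percent, standing face up; white dial with black pointers on top. Origin: centre of its underside; z axis up along the cylinder, yaw arbitrary. It starts centred on the red pad.
- seal_nut: Loose brass hexagonal seal nut lying flat, 42 mm across flats, 48.5 mm across corners, 18 mm high, hexagonal through hole 26 mm across, about 0.15 kg. Origin: centre of its underside; z up; its x axis is normal to a pair of flats (flats every 60 degrees of yaw). It starts on the tray floor, 62 mm from the axis of each instrument.
- white_pad: Fixed white pad on the tray floor, home of the turn coordinator: a disc 64 mm in diameter and 2 mm thick, with a tab 40 mm wide that reaches 55 mm from the disc's centre in the pad's -x direction (towards the robot side of the tray) and shows from above. Origin: centre of the disc on its underside, 4 mm above the bench; x and y axes parallel to the tray's.
- red_pad: Fixed red pad, the same shape as the white one, home of the altimeter. The two pads lie side by side, 88 mm apart along the tray's y axis; which is on the left varies. Origin: centre of the disc on its underside, 4 mm above the bench.
- tray: Fixed grey open tray, 180 mm (x) by 200 mm (y), walls 20 mm high and 4 mm thick, floor 4 mm thick. Origin: centre of its underside on the bench. In its frame the pads lie at x = -18 mm, y = +44 and -44 mm, and the nut at about x = +26 mm, y = 0.
- blue_mat: Fixed blue mat, 130 mm (x) by 250 mm (y), 4 mm thick: the side area for the two instruments, empty at the start. Origin: centre of its underside on the bench.
- pin_block: Fixed green round block, 72 mm in diameter and 8 mm high, with an upright steel pin in its centre, 10 mm in diameter, that rises 16 mm above the block's top. Origin: centre of its underside on the bench; z up.
- jar: Bystander: loose amber jar with a white cap, 48 mm in diameter, 50 mm tall. Origin: centre of its underside. To be left alone.
- standoff: Bystander: loose upright aluminium standoff, a round post 22 mm in diameter and 42 mm tall. Origin: centre of its underside. To be left alone.

How it is judged:
By the outcome, as a careful person would: the job done as asked, in the order asked, and still so for the second after the job is handed in, with the robot touching nothing.
It also fails if it takes over 134 s, if anything falls off the work surface, if the arm or the gripper's body presses on something with over 40 N, if the wrist force passes 120 N, or if a joint passes its speed limit or range.

## Working session

There is one attempt and no reset: what is moved stays moved. The work goes in short steps, Python scripts to look and compute and a shell command to move; the robot and the scene stay as the last step left them, time stands still between calls to the robot, and variables do not carry over. Pictures are saved under pics/ and viewed, at most 14 in all, crops included, and the job is handed in when it is done.

```bash
ls; mkdir -p pics; python3 - <<'E'
from workcell import env
import cv2
for n in("top","scene"):
    m=env.camera_model(n);print(n,{k:(v if k!="T" else v) for k,v in m.items()})
    cv2.imwrite(f"pics/{n}0.png",env.grab_frame(n))
print(env.state())
E
```

```text
drive.py
pics
workcell.py
top {'fx': 384.4074021062076, 'fy': 384.4074021062076, 'cx': 277.3172524802923, 'cy': 213.96044969103113, 'T': array([[ 8.50723078e-04,  9.81487579e-01, -1.91523913e-01,
         4.15413496e+02],
       [-9.99956036e-01, -9.53565011e-04, -9.32832804e-03,
         1.11089944e+00],
       [-9.33826860e-03,  1.91523429e-01,  9.81443617e-01,
         7.89183566e+02],
       [ 0.00000000e+00,  0.00000000e+00,  0.00000000e+00,
         1.00000000e+00]])}
scene {'fx': 388.9937771538247, 'fy': 388.9937771538247, 'cx': 279.56773365097223, 'cy': 209.66350604205797, 'T': array([[-6.18308987e-01, -4.69642395e-01,  6.30182527e-01,
         1.07865313e+03],
       [ 7.85927335e-01, -3.65905743e-01,  4.98428743e-01,
         3.84249685e+02],
       [-3.49586280e-03,  8.03460645e-01,  5.95347605e-01,
         5.22771085e+02],
       [ 0.00000000e+00,  0.00000000e+00,  0.00000000e+00,
         1.00000000e+00]])}
{'time_s': 0.1, 'qpos': array([ 6.33695710e+01,  1.83486986e+01,  8.96988496e+01, -1.63949414e-03,
        7.20415235e+01, -1.14719055e+00]), 'qvel': array([-0.0646301 , -0.05075694, -0.21961101,  0.05642015, -0.07012486,
       -0.10930634]), 'effort': array([ 1.00985835e-03, -4.13332486e+01, -2.32513601e+01,  7.29589490e-02,
        4.21817636e-02, -7.16311592e-05]), 'ee_pos': array([247.19925315, 518.62560405, 186.30097882]), 'ee_rot': array([-1.79910915e+02, -2.24778023e-04,  1.54517268e+02]), 'force': array([ 1.05832651,  0.59100017, -0.5850383 ]), 'torque': array([ 0.02021503, -0.03411455, -0.01986014]), 'gripper_force': 0.0, 'gripper_width': 91.23463469335852}
```

View pics/top0.png

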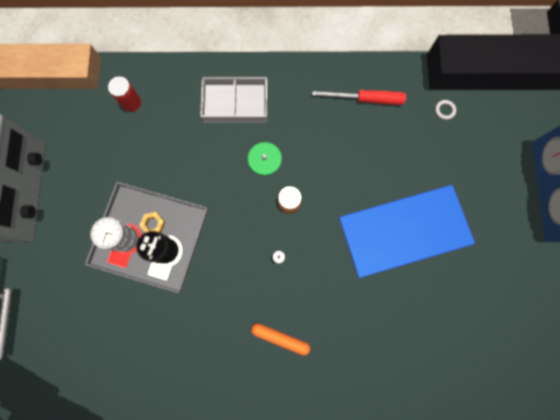

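View pics/scene0.png

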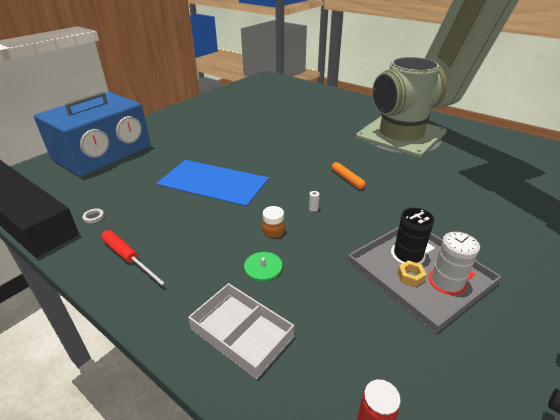

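```bash
cat > h.py <<'E'
import numpy as np,cv2
from workcell import env
def w(m,uv,z):
    uv=np.atleast_2d(np.float64(uv));d=np.c_[(uv[:,0]-m["cx"])/m["fx"],-(uv[:,1]-m["cy"])/m["fy"],-np.ones(len(uv))]@m["T"][:3,:3].T
    o=m["T"][:3,3];z=np.broadcast_to(z,len(uv));return (o+d*((z-o[2])/d[:,2])[:,None])[:,:2].round(1)
def p(m,X):
    c=(np.atleast_2d(np.float64(X))-m["T"][:3,3])@m["T"][:3,:3]
    return np.c_[m["cx"]+m["fx"]*c[:,0]/-c[:,2],m["cy"]-m["fy"]*c[:,1]/-c[:,2]].round(1)
E
python3 - <<'E'
from h import *
m=env.camera_model("top");im=cv2.imread("pics/top0.png")
b,g,r=[im[...,i].astype(int) for i in range(3)]
def big(mask,box):
    M=np.zeros(mask.shape,np.uint8);x0,y0,x1,y1=box;M[y0:y1,x0:x1]=mask[y0:y1,x0:x1]*255
    return max(cv2.findContours(M,0,1)[0],key=cv2.contourArea)
c=big((b>130)&(r<80),(320,170,500,290));R=cv2.minAreaRect(c);print("mat",w(m,R[0],4),R,w(m,cv2.boxPoints(R),4).tolist())
c=big((g>130)&(r<100),(230,130,300,190));print("block",w(m,cv2.minEnclosingCircle(c)[0],8),cv2.fitEllipse(c))
t=[(118,184),(207,207),(181,291),(87,264)];T=w(m,t,20);print("tray",T.tolist(),T.mean(0))
c=big((r>120)&(g>90)&(b<90),(130,200,175,240));print("nut",cv2.boundingRect(c),w(m,cv2.minEnclosingCircle(c)[0],16))
print("alt",w(m,(107,233),94+2),"tc",w(m,(156,247),96))
print("jar",w(m,(290,197),50),"stand",w(m,(279,257),42))
cr=np.hstack([cv2.resize(im[170:300,75:215],None,fx=4,fy=4,interpolation=2),cv2.resize(im[170:300,250:305],None,fx=4,fy=4,interpolation=2)])
cv2.imwrite("pics/c0.png",cr)
E
```

```text
mat [[ 534.8 -257.6]] ((406.6361999511719, 229.9596405029297), (65.41133880615234, 123.47188568115234), 73.49563598632812) [[563.9, -117.7], [638.9, -369.0], [506.3, -395.1], [435.5, -151.3]]
block [[689.4  36.6]] ((264.2687683105469, 157.98526000976562), (32.482723236083984, 34.04086685180664), 85.1554183959961)
tray [[629.3, 339.6], [580.2, 152.6], [411.3, 197.7], [464.0, 388.5]] [521.2 269.6]
nut (145, 217, 9, 10) [[550.8 270.2]]
alt [[515.5 318.9]] tc [[489.9 227.5]]
jar [[593.8 -16.9]] stand [[476.2   4.9]]
```

View pics/c0.png

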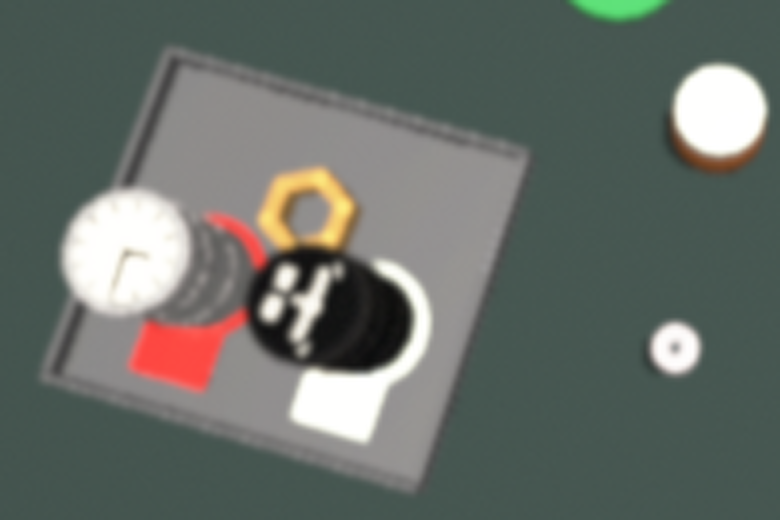

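```bash
cat >> h.py <<'E'
def d(x,y,z,yaw=None):
    from scipy.spatial.transform import Rotation as Ro
    s=env.state();R=Ro.from_euler("xyz",s["ee_rot"],degrees=True)
    t=Ro.from_euler("xyz",[180,0,s["ee_rot"][2] if yaw is None else yaw],degrees=True)
    print("t",round(s["time_s"],1),"tcp",s["ee_pos"].round(1),"rot",s["ee_rot"].round(1),"turn",(R.inv()*t).as_rotvec(degrees=True).round(1),
      "shift now",R.inv().apply(np.array([x,y,z])-s["ee_pos"]).round(1),"shift after turn",t.inv().apply(np.array([x,y,z])-s["ee_pos"]).round(1),"w",round(s["gripper_width"],1))
E
echo '[[[0, 0, -10, 0, 0, 8], [0, 0, -10, 0, 0, 8], [0, 0, -10, 0, 0, 8], [0, 0, -10, 0, 0, 8], [0, 0, -10, 0, 0, 8], [0, 0, -10, 0, 0, 8], [0, 0, -10, 0, 0, 8], [0, 0, -10, 0, 0, 8]]]' | python3 drive.py 91
echo '[[[0, 0, 0, 0, 0, 8], [0, 0, 0, 0, 0, 8], [0, 0, 0, 0, 0, 0], [0, 0, 0, 0, 0, 0]]]' | python3 drive.py
python3 - <<'E'
from h import *
m=env.camera_model("top")
t=[(117.7,182),(207.5,208),(179.5,293),(85.7,265)];T=w(m,t,20);print("tray",T.tolist(),T.mean(0))
print("alt",w(m,(106.7,233),96),"tc",w(m,(152.5,247),96))
print("nut",w(m,np.array([(307,207)])/4+[75,170],18))
d(500,262,280,74.7)
E
```

```text
time_s: 0.9
ee_pos: [247.3, 518.8, 267.0]
ee_rot: [-180.0, 0.1, 90.2]
force: [0.1, -0.1, 0.3]
gripper_width: 90.8
gripper_force: 0.0
time_s: 1.3
ee_pos: [247.3, 518.9, 266.7]
ee_rot: [-180.0, 0.0, 74.7]
force: [0.2, -0.1, 0.6]
gripper_width: 91.0
gripper_force: 0.0
tray [[633.6, 340.6], [578.1, 151.5], [407.5, 200.5], [462.1, 390.9]] [520.325 270.875]
alt [[515.5 319.5]] tc [[489.9 233.9]]
nut [[549.9 264.9]]
t 1.3 tcp [247.3 518.9 266.7] rot [-180.     0.    74.7] turn [-0.  0. -0.] shift now [-181.   311.6  -13.2] shift after turn [-181.1  311.5  -13.3] w 91.0
```

```bash
echo '[[[-22.6, 39, -1.6, 0, 0, 0.1], [-22.6, 39, -1.6, 0, 0, 0.1], [-22.6, 39, -1.6, 0, 0, 0.1], [-22.6, 39, -1.6, 0, 0, 0.1], [-22.6, 39, -1.6, 0, 0, 0.1], [-22.6, 39, -1.6, 0, 0, 0.1], [-22.6, 39, -1.6, 0, 0, 0.1], [-22.6, 39, -1.6, 0, 0, 0.2]]]' | python3 drive.py
echo '[[[0, 0, 0, 0, 0, 0], [0, 0, 0, 0, 0, 0]]]' | python3 drive.py
python3 - <<'E'
from h import *
m=env.camera_model("wrist");print(m["T"].round(2).tolist())
cv2.imwrite("pics/w0.png",env.grab_frame("wrist"))
for n,X in dict(tc=(490.3,233.8,96),alt=(515.4,318.8,96),nut=(549,265,22)).items(): print(n,p(m,X))
np.save("m0.npy",m,allow_pickle=True)
d(490.3,233.8,140,73.8)
E
```

```text
time_s: 2.1
ee_pos: [499.2, 258.5, 279.8]
ee_rot: [-180.0, -0.0, 73.8]
force: [0.1, 1.0, 0.5]
gripper_width: 91.0
gripper_force: 0.0
time_s: 2.3
ee_pos: [498.5, 259.3, 279.5]
ee_rot: [-179.9, 0.0, 73.6]
force: [-0.6, 0.0, 0.5]
gripper_width: 90.9
gripper_force: 0.0
[[0.96, 0.27, 0.07, 517.75], [-0.28, 0.93, 0.23, 323.44], [0.0, -0.24, 0.97, 475.87], [0.0, 0.0, 0.0, 1.0]]
tc [[278.1 215.3]]
alt [[278.2 142.5]]
nut [[311.1 171.7]]
t 2.4 tcp [497.9 260.1 279.6] rot [-179.9   -0.    73.7] turn [-0.1 -0.  -0.1] shift now [-27.4   0.3 139.6] shift after turn [-2.740e+01  1.000e-01  1.396e+02] w 91.1
```

View pics/w0.png

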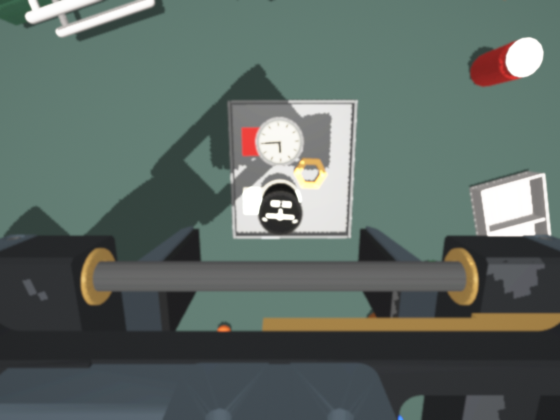

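```bash
python3 - <<'E'
from h import *
m=np.load("m0.npy",allow_pickle=True).item();im=cv2.imread("pics/w0.png");g=im.max(2)
for y in (200,205,210,215,220):
    x=np.where(g[y,250:320]<45)[0]+250;print(y,x.min(),x.max(),end=' | ')
for y in (132,137,142,147): 
    r=g[y,245:320];print(y,r[::2])
for y in(120,150,225): print(y,g[y,222:240],g[y,345:362])
c=[p(m,(520.3+a*.960+b*.279,270.9-a*.279+b*.960,20))[0] for a in(-90,90) for b in(-100,100)];print(c)
E
```

```text
Traceback (most recent call last):
ValueError: zero-size array to reduction operation minimum which has no identity
```

```bash
python3 - <<'E'
from h import *
m=np.load("m0.npy",allow_pickle=True).item();im=cv2.imread("pics/w0.png");g=im.max(2)
def edges(y,a,b):
    r=cv2.GaussianBlur(g,(3,3),0)[y].astype(int);e=np.diff(r);i=np.argsort(-abs(e[a:b]))[:4]+a;return sorted((int(k),int(e[k])) for k in i)
for y in (195,200,205,210,215,220): print(y,edges(y,250,272),edges(y,292,312))
for y in (132,137,142,147): print(y,edges(y,246,266),edges(y,292,314))
for y in(112,165,230): print(y,edges(y,222,245),edges(y,340,365))
print([p(m,(520.3+a*.960+b*.279,270.9-a*.279+b*.960,20))[0] for a in(-90,90) for b in(-100,100)])
E
```

```text
195 [(261, -38), (262, -67), (263, -61), (264, -28)] [(294, 35), (295, 76), (296, 67), (297, 23)]
200 [(261, -70), (262, -62), (269, 40), (270, 51)] [(295, 13), (296, 47), (297, 73), (298, 47)]
205 [(259, -56), (260, -73), (269, 63), (270, 61)] [(292, -54), (299, 40), (300, 50), (301, 36)]
210 [(257, -23), (258, -66), (259, -72), (260, -35)] [(299, 18), (300, 38), (301, 52), (302, 41)]
215 [(257, -53), (258, -57), (264, 70), (265, 62)] [(293, -54), (294, -54), (301, 52), (302, 43)]
220 [(258, -45), (262, 49), (266, -58), (267, -56)] [(296, -48), (297, -54), (300, 49), (301, 42)]
132 [(257, -9), (258, -8), (260, 10), (261, 11)] [(297, -12), (300, -18), (301, -25), (302, -20)]
137 [(255, -9), (256, -10), (258, 12), (259, 14)] [(298, -14), (301, -14), (302, -23), (303, -23)]
142 [(255, -10), (258, 12), (264, -10), (265, -10)] [(299, -13), (302, -18), (303, -26), (304, -19)]
147 [(256, -10), (258, 9), (259, 14), (260, 9)] [(298, -15), (301, -15), (302, -28), (303, -24)]
112 [(226, 11), (227, 13), (231, 8), (232, 11)] [(350, -35), (351, -37), (353, 29), (356, -25)]
165 [(229, 13), (236, 12), (237, 19), (238, 20)] [(347, -26), (348, -38), (349, -22), (351, 26)]
230 [(231, 20), (232, 18), (236, 21), (237, 17)] [(344, -29), (345, -33), (347, 27), (348, 25)]
[array([231.5, 239.1]), array([225.9, 100.6]), array([349.4, 238.8]), array([356.7, 100.3])]
```

```bash
echo '[[[-13.7, 0.7, 0, 0, 0, -0.1], [-13.7, 0.7, 20, 0, 0, 0], [0, 0, 40, 0, 0, 0], [0, 0, 40, 0, 0, 0], [0, 0, 40, 0, 0, 0], [0, 0, 40, 0, 0, 0], [0, 0, 30, 0, 0, 0], [0, 0, 25, 0, 0, 0]]]' | python3 drive.py
echo '[[[0, 0, 0, 0, 0, 0], [0, 0, 0, 0, 0, 0], [0, 0, 0, 0, 0, 0]]]' | python3 drive.py
python3 -c "
from h import *
d(491.5,233.5,45,73.8)"
```

```text
time_s: 3.15
ee_pos: [489.9, 233.3, 43.4]
ee_rot: [-179.9, 0.1, 73.9]
force: [-0.0, -0.2, 0.0]
gripper_width: 91.4
gripper_force: 0.0
time_s: 3.45
ee_pos: [492.8, 234.1, 46.7]
ee_rot: [179.8, -0.1, 73.8]
force: [-0.5, 0.2, -0.1]
gripper_width: 91.2
gripper_force: 0.0
t 3.5 tcp [492.8 234.1  46.7] rot [ 1.798e+02 -1.000e-01  7.380e+01] turn [ 0.2 -0.1 -0. ] shift now [-1.  -1.1  1.7] shift after turn [-0.9 -1.1  1.7] w 91.2
```

```bash
echo '[[[-0.5, -0.6, 0, 0, 0, 0], [0, 0, 0, 0, 0, 0], [0, 0, 0, 0, 0, 0]]]' | python3 drive.py 62 25
echo '[[[0, 0, 0, 0, 0, 0], [0, 0, 0, 0, 0, 0], [0, 0, 0, 0, 0, 0], [0, 0, 0, 0, 0, 0], [0, 0, 0, 0, 0, 0], [0, 0, 0, 0, 0, 0]]]' | python3 drive.py 50 25
python3 -c "
from h import *
import time
d(491.5,233.5,45,73.8)"
```

```text
time_s: 3.75
ee_pos: [491.5, 233.1, 45.6]
ee_rot: [179.9, -0.1, 73.7]
force: [-1.0, -0.4, -0.4]
gripper_width: 69.7
gripper_force: 0.0
time_s: 4.35
ee_pos: [491.4, 233.0, 45.0]
ee_rot: [180.0, -0.0, 73.7]
force: [1.4, -0.9, 2.0]
gripper_width: 55.3
gripper_force: 25.0
t 4.3 tcp [491.4 233.   45. ] rot [180.   -0.   73.7] turn [ 0.  -0.  -0.1] shift now [ 0.5 -0.1  0. ] shift after turn [ 0.5 -0.1  0. ] w 55.3
```

```bash
echo '[[[0, 0, -5, 0, 0, 0], [0, 0, -15, 0, 0, 0], [0, 0, -25, 0, 0, 0], [0, 0, -30, 0, 0, 0], [-10, 4, -20, 0, 0, 0], [-20, 8, -10, 0, 0, 0], [-30, 12.4, 0, 0, 0, 0], [-35, 14.4, 0, 0, 0, 0]]]' | python3 drive.py
echo '[[[-38, 15.7, 0, 0, 0, 0], [-38, 15.7, 0, 0, 0, 0], [-38, 15.7, 0, 0, 0, 0], [-38, 15.7, 0, 0, 0, 0], [-38, 15.7, 0, 0, 0, 0], [-38, 15.7, 0, 0, 0, 0], [-38, 15.7, 0, 0, 0, 0], [-38, 15.7, 0, 0, 0, 0]]]' | python3 drive.py
echo '[[[-35, 14.4, 0, 0, 0, 0], [-30, 12.4, 0, 0, 0, 0], [-20, 8, 0, 0, 0, 0], [-12, 5, 0, 0, 0, 0], [0, 0, 0, 0, 0, 0], [0, 0, 0, 0, 0, 0], [0, 0, 0, 0, 0, 0]]]' | python3 drive.py
python3 - <<'E'
from h import *
d(551,-313.7,44,73.8)
m=env.camera_model("top");im=env.grab_frame("top");np.save("top1.npy",im)
s=env.grab_frame("scene");cv2.imwrite("pics/a1.png",np.hstack([im[150:330,300:520],s[60:240,120:340]]).repeat(1,0))
E
```

```text
time_s: 5.15
ee_pos: [501.1, 130.6, 149.7]
ee_rot: [-180.0, -0.0, 73.8]
force: [0.6, -0.3, -3.5]
gripper_width: 55.0
gripper_force: 25.0
time_s: 5.95
ee_pos: [536.3, -197.3, 149.1]
ee_rot: [-179.9, -0.0, 73.7]
force: [0.8, -0.1, -3.1]
gripper_width: 55.6
gripper_force: 25.0
time_s: 6.65
ee_pos: [548.0, -298.7, 149.8]
ee_rot: [-180.0, -0.1, 73.8]
force: [-0.4, 0.4, -3.5]
gripper_width: 55.4
gripper_force: 25.0
t 6.7 tcp [ 548.  -298.7  149.8] rot [-1.80e+02 -1.00e-01  7.38e+01] turn [-0.  -0.1 -0. ] shift now [-13.6   7.1 105.8] shift after turn [-13.5   7.1 105.8] w 55.4
```

View pics/a1.png

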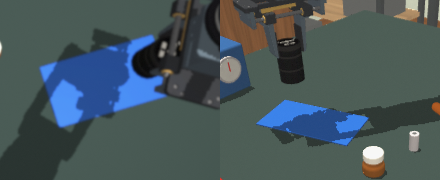

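The picture shows the black instrument upright in the gripper over the right part of the mat (left crop ~(150,60)). Lowering it.

```bash
echo '[[[-7, 3.5, 15, 0, 0, 0], [-6.5, 3.5, 25, 0, 0, 0], [0, 0, 25, 0, 0, 0], [0, 0, 18, 0, 0, 0], [0, 0, 10, 0, 0, 0], [0, 0, 5, 0, 0, 0], [0, 0, 2, 0, 0, 0], [0, 0, 0, 0, 0, 0]]]' | python3 drive.py
echo '[[[0, 0, 1, 0, 0, 0], [0, 0, 1, 0, 0, 0], [0, 0, 1, 0, 0, 0], [0, 0, 1, 0, 0, 0], [0, 0, 1, 0, 0, 0], [0, 0, 1, 0, 0, 0], [0, 0, 0, 0, 0, 0], [0, 0, 0, 0, 0, 0]]]' | python3 drive.py
```

```text
time_s: 7.55
ee_pos: [551.5, -315.5, 50.3]
ee_rot: [179.9, 0.0, 73.7]
force: [-0.3, 0.6, -3.5]
gripper_width: 55.4
gripper_force: 25.0
time_s: 8.35
ee_pos: [551.0, -315.3, 43.8]
ee_rot: [-180.0, -0.0, 73.7]
force: [-0.8, 0.1, -3.9]
gripper_width: 55.7
gripper_force: 25.0
```

```bash
echo '[[[0, 0, 0.5, 0, 0, 0], [0, 0, 0.5, 0, 0, 0], [0, 0, 0, 0, 0, 0]]]' | python3 drive.py
echo '[[[0, 0, 0.5, 0, 0, 0], [0, 0, 0, 0, 0, 0], [0, 0, 0, 0, 0, 0]]]' | python3 drive.py
```

```text
time_s: 8.65
ee_pos: [551.1, -315.3, 43.1]
ee_rot: [180.0, 0.0, 73.7]
force: [-0.3, 0.5, -2.9]
gripper_width: 55.5
gripper_force: 25.0
time_s: 8.95
ee_pos: [551.2, -315.4, 43.0]
ee_rot: [180.0, 0.0, 73.7]
force: [-1.0, 0.4, 3.1]
gripper_width: 55.3
gripper_force: 25.0
```

```bash
echo '[[[0, 0, 0, 0, 0, 0], [0, 0, 0, 0, 0, 0], [0, 0, 0, 0, 0, 0], [0, 0, -20, 0, 0, 0], [0, 0, -30, 0, 0, 0], [0, 0, -40, 0, 0, 0], [0, 0, -30, 0, 0, 0], [10, -3.5, -10, 0, 0, 0]]]' | python3 drive.py 91
echo '[[[30, -10.5, 0, 0, 0, 0], [42, -14.7, 0, 0, 0, 0], [45, -15.8, 0, 0, 0, 0], [45, -15.8, 0, 0, 0, 0], [45, -15.8, 0, 0, 0, 0], [45, -15.8, 0, 0, 0, 0], [45, -15.8, 0, 0, 0, 0], [45, -15.8, 0, 0, 0, 0]]]' | python3 drive.py
echo '[[[45, -15.8, 0, 0, 0, 0], [45, -15.8, 0, 0, 0, 0], [45, -15.8, 0, 0, 0, 0], [45, -15.8, 0, 0, 0, 0], [40, -14, 0, 0, 0, 0], [0, 0, 0, 0, 0, 0], [0, 0, 0, 0, 0, 0], [0, 0, 0, 0, 0, 0]]]' | python3 drive.py
python3 - <<'E'
from h import *
d(516.5,318.5,45,73.8)
m=env.camera_model("wrist");cv2.imwrite("pics/w1.png",env.grab_frame("wrist"))
cv2.imwrite("pics/top2.png",env.grab_frame("top"))
np.save("m1.npy",m,allow_pickle=True);print(p(m,[(516.5,318.5,96),(549,265,22)]))
E
```

```text
time_s: 9.75
ee_pos: [552.3, -306.4, 176.0]
ee_rot: [179.6, 0.1, 73.6]
force: [-0.4, -0.2, -0.7]
gripper_width: 90.9
gripper_force: 0.0
time_s: 10.55
ee_pos: [529.7, 59.5, 171.2]
ee_rot: [-179.9, 0.0, 73.7]
force: [0.4, -0.1, -0.7]
gripper_width: 91.0
gripper_force: 0.0
time_s: 11.35
ee_pos: [518.1, 289.1, 171.5]
ee_rot: [-179.9, 0.1, 73.7]
force: [-0.6, -0.7, -0.1]
gripper_width: 91.5
gripper_force: 0.0
t 11.3 tcp [518.1 289.1 171.5] rot [-1.799e+02  1.000e-01  7.370e+01] turn [-0.1  0.1 -0.1] shift now [ 28.   -9.6 126.5] shift after turn [ 27.8  -9.7 126.5] w 91.5
[[267.3 184.1]
 [310.7 211.7]]
```

View pics/top2.png

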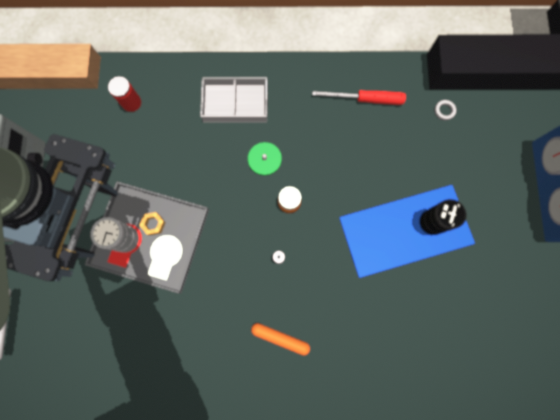

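The turn coordinator stands on the mat (~(443,217)), and the white pad disc is now bare at ~(166,250). I'll measure the pad and the altimeter's column in the wrist view.

```bash
python3 - <<'E'
from h import *
m=env.camera_model("top");im=cv2.imread("pics/top2.png")
k=(im.min(2)>170).astype(np.uint8);M=k*0;M[225:290,140:195]=k[225:290,140:195]
c=max(cv2.findContours(M,0,1)[0],key=cv2.contourArea);X=w(m,c[:,0],6)
from scipy.optimize import minimize
t=np.array([.960,-.279]);
# template outline match: render pad mask
def f(q):
    a=np.linspace(0,2*np.pi,120);P=np.c_[np.cos(a),np.sin(a)]*32
    P=[np.int32(p(m,np.c_[q[0]+A[:,0]*.960+A[:,1]*.279,q[1]-A[:,0]*.279+A[:,1]*.960,0*A[:,0]+6])*16) for A in (P,np.array([(-55,-20),(-55,20),(0,20),(0,-20)],float))]
    K=np.zeros((420*4,560*4),np.uint8)
    for A in P: cv2.fillPoly(K,[np.int32((A/16+.5)*4)],255)
    return cv2.resize(K,(560,420),interpolation=3)/255.
g=im.min(2).astype(float);R=(slice(222,292),slice(135,200));tgt=np.clip((g[R]-110)/130,0,1)
r=minimize(lambda q:((f(q)[R]-tgt)**2).sum(),[491,234],method="Nelder-Mead",options=dict(initial_simplex=[[491,234],[495,234],[491,238]]));print("white pad",r.x,r.fun)
m1=np.load("m1.npy",allow_pickle=True).item();g=cv2.GaussianBlur(cv2.imread("pics/w1.png").max(2),(3,3),0).astype(int)
for y in(170,178,184,190):
    e=np.diff(g[y]);print(y,[sorted((int(i),int(e[i])) for i in np.argsort(-abs(e[a:b]))[:5]+a) for a,b in((225,255),(280,315))])
cv2.imwrite("pics/w1c.png",cv2.resize(cv2.imread("pics/w1.png")[120:260,190:380],None,fx=3,fy=3))
E
```

```text
white pad [492.40372513 236.83482083] 221.35688212772058
170 [[(237, -10), (238, -14), (241, 11), (242, 14), (243, 11)], [(284, -20), (285, -18), (287, 18), (310, -19), (311, -21)]]
178 [[(235, -12), (236, -14), (239, 18), (240, 17), (241, 9)], [(293, -18), (294, -16), (309, -18), (310, -29), (311, -24)]]
184 [[(235, -14), (236, -13), (239, 16), (246, -18), (247, -15)], [(293, -15), (294, -19), (298, -14), (299, -27), (300, -21)]]
190 [[(228, 25), (229, 23), (236, -17), (237, -17), (240, 19)], [(292, -15), (293, -19), (310, -17), (311, -28), (312, -25)]]
```

View pics/w1c.png

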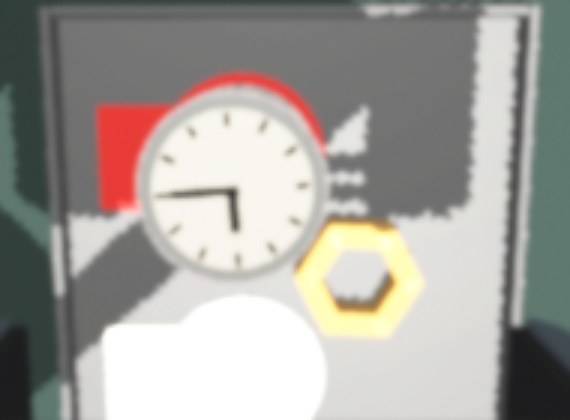

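```bash
python3 - <<'E'
from h import *
m=np.load("m1.npy",allow_pickle=True).item();im=cv2.imread("pics/w1.png").min(2)
g=cv2.GaussianBlur(im,(3,3),0).astype(int)
R=np.array([[.960,-.279],[.279,.960]]);C=np.array([520.3,270.9])
q=[(298.7,245),(270,218.3),(224.7,245),(240,228.3)]
print("tray frame", ((w(m,q,6)-C)@R.T).round(1).tolist())
x=[(228+1,250)]
# tray rim outer corners in crop
q=[(40/3+190,8/3+120),(540/3+190,6/3+120)]
print(((w(m,q,20)-C)@R.T).round(1).tolist())
t=cv2.imread("pics/top2.png").min(2);print(t[222:292:5,140:196:5])
# white pad via second threshold in top
k=((t>215)).astype(np.uint8);M=k*0;M[225:290,140:195]=k[225:290,140:195]
c=max(cv2.findContours(M,0,1)[0],key=cv2.contourArea)[:,0]
Y=(w(m:=env.camera_model("top"),c,6)-C)@R.T;print("top extents",Y.min(0),Y.max(0), "tab y", Y[Y[:,0]<-55][:,1].min() if (Y[:,0]<-55).any() else 0, Y[Y[:,0]<-55][:,1].max())
# nut hole centre in wrist
m=np.load("m1.npy",allow_pickle=True).item()
print("nut tray",((w(m,[(358/3+190,278/3+120)],22)-C)@R.T),w(m,[(358/3+190,278/3+120)],22))
E
```

```text
tray frame [[17.2, -43.1], [-17.5, -9.4], [-72.9, -42.9], [-53.6, -21.8]]
[[-87.3, 99.5], [90.3, 100.1]]
[[100  77 144 148 133 117 148 148 149 151 151 152]
 [126 105 144 141  95 143 148 149 151 151 151 151]
 [105 129 114 100  82 149 149 150 151 151 151 152]
 [ 79 146 147 151 248 254 254 222 151 151 151 154]
 [ 88 147 148 254 255 255 255 255 211 151 152 131]
 [135 147 202 255 255 255 255 255 254 151 152  88]
 [111 147 237 255 255 255 255 255 254 153 149  77]
 [ 83 148 188 255 255 255 255 255 236 153 131  74]
 [ 83 141 170 255 255 255 255 252 153 152  85  72]
 [ 82  91 246 255 255 255 249 152 151 149  77  73]
 [ 82  83 254 255 255 255 175 151 153 132  73  74]
 [ 81  83 121 209 252 254 152 152 151  87  73  73]
 [ 54  71  79 140 149 153 152 152 149  77  72  73]
 [ 41  42  42  74 120 123 138 150 131  73  73  73]]
top extents [-73.5861 -73.8069] [15.3906 -8.0892] tab y -61.76459999999996 -19.99259999999997
nut tray [[27.6375  1.2651]] [[547.2 264.4]]
```

```bash
echo '[[[15, -5, 0, 0, 0, 0], [14, -4.8, 10, 0, 0, 0], [0, 0, 30, 0, 0, 0], [0, 0, 35, 0, 0, 0], [0, 0, 30, 0, 0, 0], [0, 0, 20, 0, 0, 0], [0, 0, 0, 0, 0, 0], [0, 0, 0, 0, 0, 0]]]' | python3 drive.py
python3 -c "
from h import *
d(516.8,319.2,45,73.8)"
```

```text
time_s: 12.25
ee_pos: [517.6, 321.3, 47.2]
ee_rot: [-180.0, -0.0, 73.7]
force: [-0.0, 0.0, 0.3]
gripper_width: 91.3
gripper_force: 0.0
t 12.2 tcp [517.6 321.3  47.2] rot [-180.    -0.    73.7] turn [-0.  -0.  -0.1] shift now [-2.3 -0.1  2.2] shift after turn [-2.3 -0.1  2.2] w 91.3
```

```bash
echo '[[[-2, 0, 2, 0, 0, 0], [0, 0, 0, 0, 0, 0], [0, 0, 0, 0, 0, 0]]]' | python3 drive.py 62 25
echo '[[[0, 0, 0, 0, 0, 0], [0, 0, 0, 0, 0, 0], [0, 0, 0, 0, 0, 0], [0, 0, 0, 0, 0, 0], [0, 0, 0, 0, 0, 0]]]' | python3 drive.py 50 25
python3 -c "
from h import *
d(516.5,318.5,45,73.8)"
echo '[[[0, 0, -5, 0, 0, 0], [0, 0, -15, 0, 0, 0], [0, 0, -25, 0, 0, 0], [0, 0, -30, 0, 0, 0], [0, 0, -20, 0, 0, 0], [0, 0, -10, 0, 0, 0], [0, 0, 0, 0, 0, 0], [0, 0, 0, 0, 0, 0]]]' | python3 drive.py
python3 -c "
from h import *
d(519,-202.3,150,73.8)"
```

```text
time_s: 12.55
ee_pos: [517.4, 319.0, 46.4]
ee_rot: [179.9, -0.1, 73.7]
force: [0.0, -0.0, 0.6]
gripper_width: 70.2
gripper_force: 0.0
time_s: 13.05
ee_pos: [516.6, 319.0, 45.8]
ee_rot: [-180.0, -0.0, 73.7]
force: [-4.5, 0.0, 4.8]
gripper_width: 55.0
gripper_force: 25.0
t 13.1 tcp [516.6 319.   45.8] rot [-180.    -0.    73.7] turn [-0.  -0.  -0.1] shift now [-0.5  0.1  0.8] shift after turn [-0.5  0.1  0.8] w 55.0
time_s: 13.85
ee_pos: [516.2, 318.1, 148.7]
ee_rot: [-179.9, 0.1, 73.7]
force: [-0.1, 0.0, -6.5]
gripper_width: 55.4
gripper_force: 25.0
t 13.8 tcp [516.2 318.1 148.7] rot [-1.799e+02  1.000e-01  7.370e+01] turn [-0.1  0.1 -0.1] shift now [-4.987e+02  1.486e+02 -4.000e-01] shift after turn [-498.9  147.8   -1.3] w 55.4
```

```bash
echo '[[[-10, 3, 0, 0, 0, 0], [-20, 6, 0, 0, 0, 0], [-30, 9, 0, 0, 0, 0], [-38, 11.3, 0, 0, 0, 0], [-38, 11.3, 0, 0, 0, 0], [-38, 11.3, 0, 0, 0, 0], [-38, 11.3, 0, 0, 0, 0], [-38, 11.3, 0, 0, 0, 0]]]' | python3 drive.py
echo '[[[-38, 11.3, 0, 0, 0, 0], [-38, 11.3, 0, 0, 0, 0], [-38, 11.3, 0, 0, 0, 0], [-38, 11.3, 0, 0, 0, 0], [-38, 11.3, 0, 0, 0, 0], [-30, 9, 0, 0, 0, 0], [-20, 6, 0, 0, 0, 0], [-10, 3, 0, 0, 0, 0]]]' | python3 drive.py
echo '[[[0, 0, 0, 0, 0, 0], [0, 0, 0, 0, 0, 0], [0, 0, 0, 0, 0, 0]]]' | python3 drive.py
python3 -c "
from h import *
d(519,-202.3,44,73.8)"
```

```text
time_s: 14.65
ee_pos: [517.1, 55.5, 149.3]
ee_rot: [-179.9, 0.1, 73.7]
force: [0.2, -0.4, -4.4]
gripper_width: 55.3
gripper_force: 25.0
time_s: 15.45
ee_pos: [518.4, -205.2, 149.1]
ee_rot: [-179.9, 0.0, 73.6]
force: [0.0, 0.7, -5.2]
gripper_width: 55.9
gripper_force: 25.0
time_s: 15.75
ee_pos: [519.5, -201.8, 150.1]
ee_rot: [-180.0, -0.0, 73.8]
force: [-0.3, 0.3, -5.2]
gripper_width: 55.7
gripper_force: 25.0
t 15.8 tcp [ 519.5 -201.8  150.1] rot [-180.    -0.    73.8] turn [-0. -0. -0.] shift now [ -0.7  -0.2 106.1] shift after turn [ -0.7  -0.3 106.1] w 55.7
```

```bash
echo '[[[0, 0, 15, 0, 0, 0], [0, 0, 25, 0, 0, 0], [0, 0, 25, 0, 0, 0], [0, 0, 18, 0, 0, 0], [0, 0, 10, 0, 0, 0], [0, 0, 5, 0, 0, 0], [0, 0, 3, 0, 0, 0], [0, 0, 0, 0, 0, 0]]]' | python3 drive.py
echo '[[[0, 0, 1, 0, 0, 0], [0, 0, 1, 0, 0, 0], [0, 0, 1, 0, 0, 0], [0, 0, 0.5, 0, 0, 0], [0, 0, 0, 0, 0, 0], [0, 0, 0, 0, 0, 0]]]' | python3 drive.py
echo '[[[0, 0, 0.5, 0, 0, 0], [0, 0, 0.5, 0, 0, 0], [0, 0, 0, 0, 0, 0]]]' | python3 drive.py
```

```text
time_s: 16.55
ee_pos: [520.2, -203.0, 49.8]
ee_rot: [179.9, -0.0, 73.7]
force: [-0.9, -0.3, -4.8]
gripper_width: 55.2
gripper_force: 25.0
time_s: 17.15
ee_pos: [519.8, -203.0, 45.9]
ee_rot: [180.0, -0.0, 73.7]
force: [0.2, 0.8, -4.8]
gripper_width: 55.5
gripper_force: 25.0
time_s: 17.45
ee_pos: [519.7, -203.0, 44.7]
ee_rot: [-180.0, -0.0, 73.7]
force: [-0.6, -0.0, -4.7]
gripper_width: 55.0
gripper_force: 25.0
```

```bash
echo '[[[0, 0, 0.5, 0, 0, 0], [0, 0, 0.5, 0, 0, 0], [0, 0, 0, 0, 0, 0]]]' | python3 drive.py
echo '[[[0, 0, 0.3, 0, 0, 0], [0, 0, 0.2, 0, 0, 0], [0, 0, 0, 0, 0, 0]]]' | python3 drive.py
```

```text
time_s: 17.75
ee_pos: [519.8, -203.0, 43.9]
ee_rot: [180.0, -0.0, 73.7]
force: [-1.2, -0.6, -3.5]
gripper_width: 55.6
gripper_force: 25.0
time_s: 18.05
ee_pos: [519.8, -203.0, 43.8]
ee_rot: [180.0, -0.0, 73.7]
force: [-0.9, 0.9, 1.0]
gripper_width: 55.2
gripper_force: 25.0
```

```bash
echo '[[[0, 0, 0, 0, 0, 0], [0, 0, 0, 0, 0, 0], [0, 0, 0, 0, 0, 0], [0, 0, -20, 0, 0, 0], [0, 0, -30, 0, 0, 0], [0, 0, -40, 0, 0, 0], [0, 0, -40, 0, 0, 0], [10, -2.3, -20, 0, 0, 0]]]' | python3 drive.py 91
echo '[[[30, -6.9, 0, 0, 0, 0], [40, -9.1, 0, 0, 0, 0], [45, -10.3, 0, 0, 0, 0], [45, -10.3, 0, 0, 0, 0], [45, -10.3, 0, 0, 0, 0], [45, -10.3, 0, 0, 0, 0], [45, -10.3, 0, 0, 0, 0], [45, -10.3, 0, 0, 0, 0]]]' | python3 drive.py
echo '[[[45, -10.3, 0, 0, 0, 0], [40, -9, 0, 0, 0, 0], [22, -6, 0, 0, 0, 0], [0, 0, 0, 0, 0, 0], [0, 0, 0, 0, 0, 0], [0, 0, 0, 0, 0, 0], [0, 0, 0, 0, 0, 0]]]' | python3 drive.py
python3 - <<'E'
from h import *
d(547.2,264.4,40,100)
m=env.camera_model("wrist");cv2.imwrite("pics/w2.png",im:=env.grab_frame("wrist"))
cv2.imwrite("pics/top3.png",env.grab_frame("top"))
np.save("m2.npy",m,allow_pickle=True);q=p(m,[(547.2,264.4,22)]);print(q);x,y=q[0].astype(int)
cv2.imwrite("pics/w2c.png",cv2.resize(im[y-60:y+60,x-75:x+75],None,fx=4,fy=4))
E
```

```text
time_s: 18.85
ee_pos: [522.2, -194.2, 197.3]
ee_rot: [179.6, 0.1, 73.6]
force: [0.6, 0.7, 0.4]
gripper_width: 91.0
gripper_force: 0.0
time_s: 19.65
ee_pos: [541.1, 157.4, 193.6]
ee_rot: [179.9, -0.0, 73.7]
force: [0.1, -0.2, -1.3]
gripper_width: 91.1
gripper_force: 0.0
time_s: 20.35
ee_pos: [546.9, 263.9, 193.6]
ee_rot: [180.0, 0.0, 73.6]
force: [0.4, -0.4, -0.2]
gripper_width: 91.2
gripper_force: 0.0
t 20.4 tcp [546.9 263.9 193.6] rot [180.    0.   73.6] turn [  0.    0.  -26.4] shift now [5.000e-01 1.000e-01 1.536e+02] shift after turn [  0.4   0.4 153.6] w 91.2
[[278.6 195.4]]
```

View pics/w2c.png

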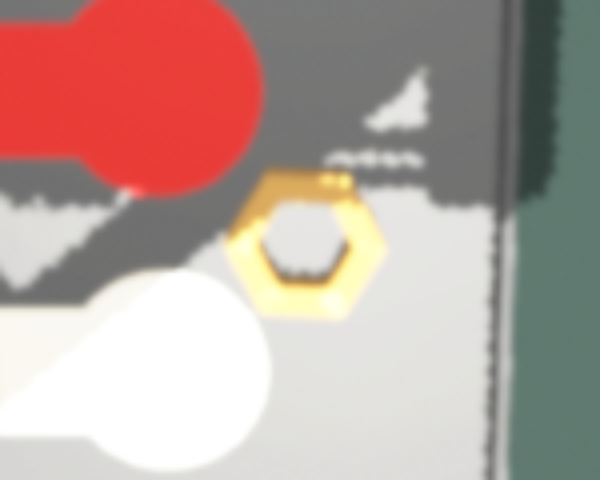

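View pics/top3.png

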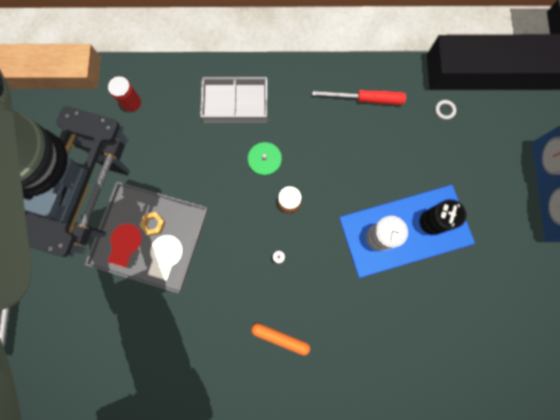

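```bash
echo '[[[0, 0, 20, 0, 0, -6.6], [0, 0, 20, 0, 0, -6.7], [0, 0, 20, 0, 0, -6.7], [0, 0, 20, 0, 0, -6.6], [0, 0, 20, 0, 0, 0], [0, 0, 20, 0, 0, 0], [0, 0, 15, 0, 0, 0], [0, 0, 0, 0, 0, 0]]]' | python3 drive.py 66
echo '[[[0, 0, 0, 0, 0, 0], [0, 0, 0, 0, 0, 0]]]' | python3 drive.py
python3 - <<'E'
from h import *
d(547.7,263.9,7.5,100.3)
m=np.load("m2.npy",allow_pickle=True).item()
R=np.array([[.960,-.279],[.279,.960]])
o=np.array([203,135.]);f=lambda q:w(m,np.array(q)/4+o,6)
C=np.array([520.3,270.9])
for n,q in dict(white=[(271,369),(170,268),(170,470),(40,305),(40,437)],red=[(264,92),(165,195),(40,22),(40,158)]).items(): print(n,((f(q)-C)@R.T).round(1).tolist())
E
```

```text
time_s: 21.25
ee_pos: [545.3, 263.9, 56.3]
ee_rot: [-179.7, 0.1, 100.3]
force: [-0.1, -0.6, 0.1]
gripper_width: 66.1
gripper_force: 0.0
time_s: 21.45
ee_pos: [547.6, 265.3, 59.6]
ee_rot: [179.9, -0.0, 100.3]
force: [0.4, -0.3, 0.0]
gripper_width: 66.3
gripper_force: 0.0
t 21.4 tcp [547.6 265.3  59.6] rot [179.9  -0.  100.3] turn [ 0.1 -0.  -0. ] shift now [-1.5 -0.3 52.1] shift after turn [-1.4 -0.2 52.1] w 66.3
white [[17.6, -42.8], [-13.7, -9.9], [-15.5, -76.8], [-54.8, -21.7], [-57.1, -65.4]]
red [[16.2, 44.3], [-14.6, 13.0], [-50.4, 64.9], [-52.5, 24.4]]
```

```bash
echo '[[[-0.7, 0, 15, 0, 0, 0], [-0.7, 0, 15, 0, 0, 0], [0, 0, 12, 0, 0, 0], [0, 0, 6, 0, 0, 0], [0, 0, 3, 0, 0, 0], [0, 0, 0, 0, 0, 0], [0, 0, 0, 0, 0, 0]]]' | python3 drive.py
echo '[[[0, 0, 0.5, 0, 0, 0], [0, 0, 0, 0, 0, 0], [0, 0, 0, 0, 0, 0], [0, 0, 0, 0, 0, 0], [0, 0, 0, 0, 0, 0], [0, 0, 0, 0, 0, 0], [0, 0, 0, 0, 0, 0], [0, 0, 0, 0, 0, 0]]]' | python3 drive.py 36 20
python3 -c "
from h import *
d(689.4,36.6,80,100)"
```

```text
time_s: 22.15
ee_pos: [547.4, 264.1, 7.9]
ee_rot: [179.9, -0.0, 100.3]
force: [0.1, -0.4, 0.3]
gripper_width: 66.1
gripper_force: 0.0
time_s: 22.95
ee_pos: [547.0, 263.8, 6.9]
ee_rot: [180.0, -0.0, 100.3]
force: [0.2, -0.6, -0.2]
gripper_width: 36.2
gripper_force: 0.0
t 22.9 tcp [547.  263.8   6.9] rot [180.   -0.  100.3] turn [ 0.  -0.   0.3] shift now [-249.1   99.4  -73.1] shift after turn [-248.5  100.8  -73.1] w 36.2
```

```bash
python3 - <<'E'
from h import *
s=env.grab_frame("scene");t=env.grab_frame("wrist");cv2.imwrite("pics/n1.png",np.hstack([cv2.resize(s[200:330,340:500],(480,390)),cv2.resize(t[150:345,180:380],(400,390))[:,:320]]))
E
```

```text
(no output)
```

View pics/n1.png

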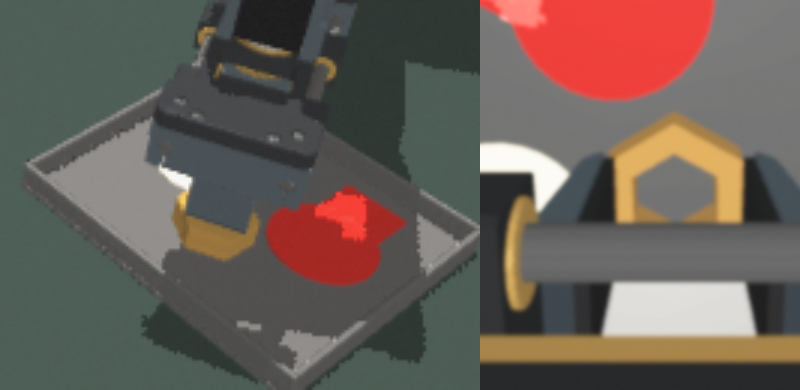

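```bash
echo '[[[0, 0, 0, 0, 0, 0], [0, 0, 0, 0, 0, 0], [0, 0, 0, 0, 0, 0], [0, 0, 0, 0, 0, 0], [0, 0, 0, 0, 0, 0]]]' | python3 drive.py 25 25
```

```text
time_s: 23.55
ee_pos: [547.0, 263.9, 6.9]
ee_rot: [180.0, -0.0, 100.3]
force: [0.7, -0.9, -0.2]
gripper_width: 25.0
gripper_force: 0.0
```

```bash
python3 - <<'E'
from h import *
s=env.grab_frame("scene");t=env.grab_frame("wrist");cv2.imwrite("pics/n2.png",np.hstack([cv2.resize(s[200:330,340:500],(480,390)),cv2.resize(t[150:345,180:380],(400,390))[:,:320]]))
m=env.camera_model("wrist");print(p(m,[(547,263.8,6.9),(547,263.8,22),(547,263.8,26)]))
E
```

```text
[[277.6 242.1]
 [277.5 250. ]
 [277.5 252.4]]
```

View pics/n2.png

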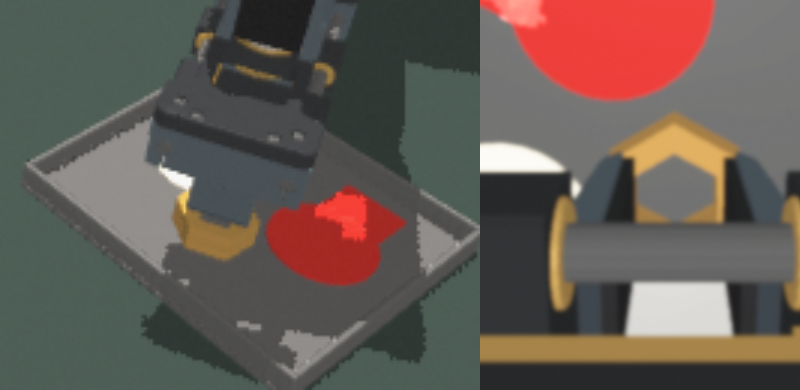

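The fingers closed above the nut without touching it: it still lies at its spot (wrist ~(277,244)). The tips evidently retract when open, so I'll reopen and feel lower.

```bash
echo '[[[0, 0, 0, 0, 0, 0], [0, 0, 0, 0, 0, 0], [0, 0, 0, 0, 0, 0], [0, 0, 0, 0, 0, 0], [0, 0, 0, 0, 0, 0]]]' | python3 drive.py 58
python3 - <<'E'
from h import *
s=env.grab_frame("scene");cv2.imwrite("pics/n3.png",cv2.resize(s[220:310,370:460],(720,600*0+600),interpolation=2))
m=env.camera_model("scene");e=env.state();a=np.radians(e["ee_rot"][2]-90);c=np.array([np.cos(a),np.sin(a)]);t=e["ee_pos"]
for k in(29,-29,42,-42):
    for z in(7,20): print(k,z,((p(m,[(*(t[:2]+c*k),z)])[0]-[370,220])*[8,600/90]).round())
E
```

```text
time_s: 24.15
ee_pos: [547.0, 263.8, 6.9]
ee_rot: [180.0, -0.0, 100.3]
force: [-0.4, -0.3, -0.1]
gripper_width: 57.5
gripper_force: 0.0
29 7 [292. 449.]
29 20 [303. 414.]
-29 7 [350. 309.]
-29 20 [362. 275.]
42 7 [278. 482.]
42 20 [289. 447.]
-42 7 [363. 280.]
-42 20 [374. 247.]
```

View pics/n3.png

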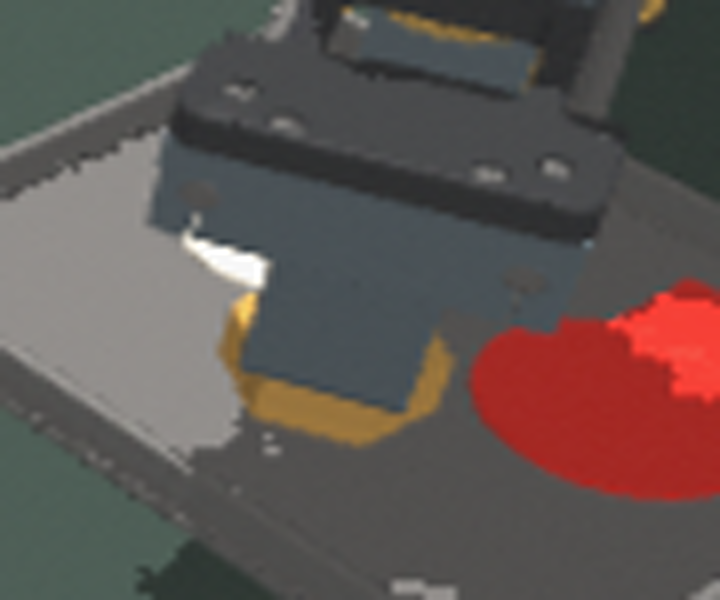

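```bash
echo '[[[0, 0, 3, 0, 0, 0], [0, 0, 3, 0, 0, 0], [0, 0, 0, 0, 0, 0]]]' | python3 drive.py
echo '[[[0, 0, 3, 0, 0, 0], [0, 0, 3, 0, 0, 0], [0, 0, 0, 0, 0, 0]]]' | python3 drive.py
python3 - <<'E'
from h import *
s=env.grab_frame("scene");cv2.imwrite("pics/n4.png",cv2.resize(s[220:310,370:460],(720,600),interpolation=2))
E
```

```text
time_s: 24.5
ee_pos: [546.5, 263.6, 0.2]
ee_rot: [-179.9, 0.0, 100.3]
force: [0.5, -0.3, -0.7]
gripper_width: 57.9
gripper_force: 0.0
time_s: 24.8
ee_pos: [546.6, 263.7, -5.7]
ee_rot: [-179.9, 0.0, 100.3]
force: [0.5, -0.7, -0.1]
gripper_width: 57.8
gripper_force: 0.0
```

View pics/n4.png

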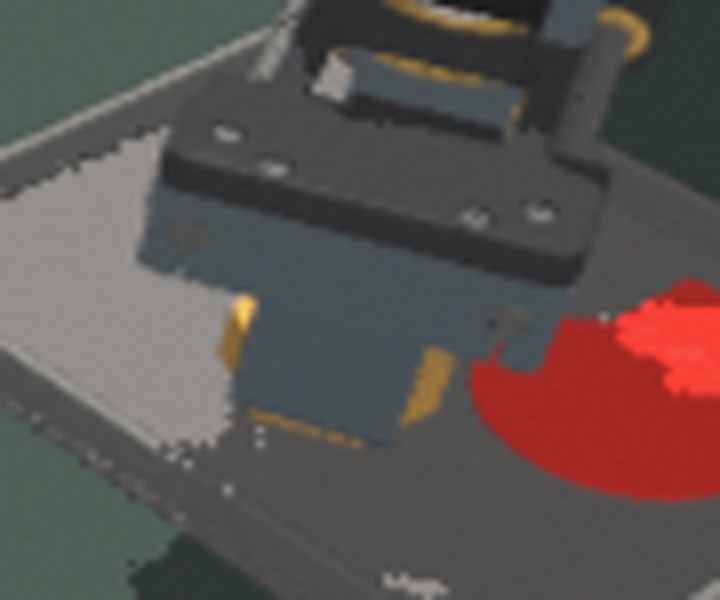

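```bash
echo '[[[0, 0, 3, 0, 0, 0], [0, 0, 3, 0, 0, 0], [0, 0, 0, 0, 0, 0]]]' | python3 drive.py
echo '[[[0, 0, 3, 0, 0, 0], [0, 0, 3, 0, 0, 0], [0, 0, 0, 0, 0, 0]]]' | python3 drive.py
echo '[[[0, 0, 2, 0, 0, 0], [0, 0, 2, 0, 0, 0], [0, 0, 0, 0, 0, 0], [0, 0, 0, 0, 0, 0]]]' | python3 drive.py
echo '[[[0, 0, 0, 0, 0, 0], [0, 0, 0, 0, 0, 0], [0, 0, 0, 0, 0, 0], [0, 0, 0, 0, 0, 0]]]' | python3 drive.py 44 10
```

```text
time_s: 25.15
ee_pos: [546.6, 263.7, -11.7]
ee_rot: [-179.9, 0.0, 100.3]
force: [0.2, 0.7, 0.5]
gripper_width: 58.0
gripper_force: 0.0
time_s: 25.45
ee_pos: [546.6, 263.7, -17.7]
ee_rot: [-179.9, 0.0, 100.3]
force: [0.5, -0.3, -0.1]
gripper_width: 58.4
gripper_force: 0.0
time_s: 25.85
ee_pos: [547.1, 263.9, -20.7]
ee_rot: [180.0, -0.0, 100.3]
force: [-0.6, -0.4, 5.3]
gripper_width: 58.0
gripper_force: 2.3
time_s: 26.25
ee_pos: [544.4, 263.2, -21.2]
ee_rot: [-179.7, 0.0, 100.3]
force: [-4.4, -1.7, 6.2]
gripper_width: 44.1
gripper_force: 3.3
```

```bash
echo '[[[0, 0, -1.5, 0, 0, 0], [0, 0, -1, 0, 0, 0], [0, 0, 0, 0, 0, 0], [0, 0, 0, 0, 0, 0]]]' | python3 drive.py
echo '[[[0, 0, 0, 0, 0, 0], [0, 0, 0, 0, 0, 0], [0, 0, 0, 0, 0, 0], [0, 0, 0, 0, 0, 0], [0, 0, 0, 0, 0, 0]]]' | python3 drive.py 36 20
```

```text
time_s: 26.65
ee_pos: [547.1, 263.9, -18.8]
ee_rot: [180.0, -0.0, 100.3]
force: [-1.0, 0.2, -0.0]
gripper_width: 44.1
gripper_force: 0.3
time_s: 27.15
ee_pos: [547.1, 263.8, -18.8]
ee_rot: [180.0, -0.0, 100.3]
force: [-0.5, -0.9, -1.0]
gripper_width: 41.6
gripper_force: 20.0
```

```bash
echo '[[[0, 0, -5, 0, 0, 0], [0, 0, -10, 0, 0, 0], [0, 0, -20, 0, 0, 0], [0, 0, -30, 0, 0, 0], [0, 0, -25, 0, 0, 7], [0, 0, -15, 0, 0, 8], [0, 0, -5, 0, 0, 8], [0, 0, 0, 0, 0, 8]]]' | python3 drive.py
echo '[[[0, 0, 0, 0, 0, 8], [0, 0, 0, 0, 0, 8], [0, 0, 0, 0, 0, 8], [0, 0, 0, 0, 0, 8], [0, 0, 0, 0, 0, 7], [0, 0, 0, 0, 0, 0], [0, 0, 0, 0, 0, 0], [0, 0, 0, 0, 0, 0]]]' | python3 drive.py
python3 - <<'E'
from h import *
d(689.4,36.6,90,30)
s=env.grab_frame("scene");t=env.grab_frame("wrist");cv2.imwrite("pics/n5.png",np.hstack([cv2.resize(s[160:330,320:500],(420,397)),cv2.resize(t[150:345,180:380],(400,397))[:,:320]]))
E
```

```text
time_s: 27.95
ee_pos: [548.1, 264.3, 93.8]
ee_rot: [179.8, -0.2, 69.0]
force: [-0.1, 0.0, -1.3]
gripper_width: 41.9
gripper_force: 20.0
time_s: 28.75
ee_pos: [547.1, 263.9, 91.7]
ee_rot: [180.0, -0.0, 30.4]
force: [-0.8, -0.4, -1.2]
gripper_width: 41.7
gripper_force: 20.0
t 28.8 tcp [547.1 263.9  91.7] rot [180.   -0.   30.4] turn [ 0.  -0.   0.4] shift now [  7.7 268.    1.7] shift after turn [  9.6 268.    1.7] w 41.7
```

View pics/n5.png

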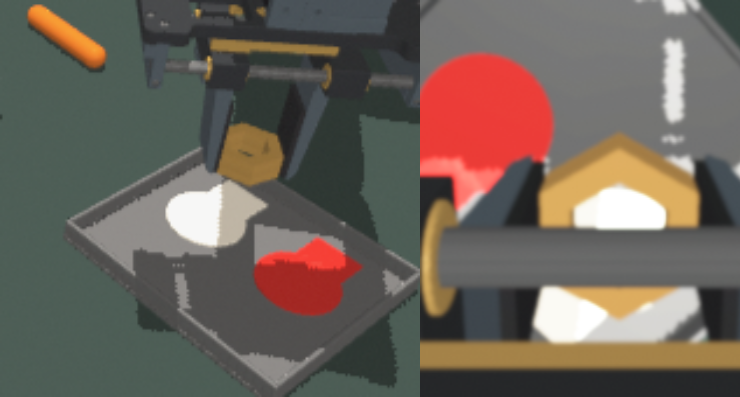

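```bash
echo '[[[0.5, 15, 0, 0, 0, 0], [1, 25, 0, 0, 0, 0], [1.2, 38, 0, 0, 0, 0], [1.2, 38, 0, 0, 0, 0], [1.2, 38, 0, 0, 0, 0], [1.2, 38, 0, 0, 0, 0], [1, 35, 0, 0, 0, 0], [0.4, 25, 0, 0, 0, 0]]]' | python3 drive.py
echo '[[[0, 16, 0, 0, 0, 0], [0, 0, 0, 0, 0, 0], [0, 0, 0, 0, 0, 0], [0, 0, 0, 0, 0, 0]]]' | python3 drive.py
python3 - <<'E'
from h import *
d(689.4,36.6,-5,30.4)
m=env.camera_model("scene");im=cv2.imread("pics/scene0.png").astype(int)
k=((im[...,1]>120)&(im[...,2]<100)&(im[...,0]<140)).astype(np.uint8);M=k*0;M[245:285,235:290]=k[245:285,235:290]
c=max(cv2.findContours(M,0,1)[0],key=cv2.contourArea);e=cv2.fitEllipse(cv2.convexHull(c));print("block scene",w(m,e[0],6),e)
E
```

```text
time_s: 29.65
ee_pos: [682.2, 46.6, 91.2]
ee_rot: [179.9, -0.0, 30.2]
force: [0.2, 0.5, -1.8]
gripper_width: 41.6
gripper_force: 20.0
time_s: 30.05
ee_pos: [688.2, 37.6, 91.4]
ee_rot: [-180.0, 0.0, 30.4]
force: [0.4, -1.0, -1.3]
gripper_width: 41.7
gripper_force: 20.0
t 30.1 tcp [688.2  37.6  91.4] rot [-180.     0.    30.4] turn [-0.  0. -0.] shift now [ 0.6  1.5 96.4] shift after turn [ 0.6  1.5 96.4] w 41.7
block scene [[689.4  35.8]] ((262.78253173828125, 265.8086853027344), (29.627748489379883, 38.424041748046875), 84.76180267333984)
```

```bash
echo '[[[0.6, 1.5, 10, 0, 0, 0], [0, 0, 20, 0, 0, 0], [0, 0, 20, 0, 0, 0], [0, 0, 15, 0, 0, 0], [0, 0, 10, 0, 0, 0], [0, 0, 5, 0, 0, 0], [0, 0, 3, 0, 0, 0], [0, 0, 0, 0, 0, 0]]]' | python3 drive.py
echo '[[[0, 0, 4, 0, 0, 0], [0, 0, 4, 0, 0, 0], [0, 0, 4, 0, 0, 0], [0, 0, 4, 0, 0, 0], [0, 0, 0, 0, 0, 0], [0, 0, 0, 0, 0, 0]]]' | python3 drive.py
echo '[[[0, 0, 2, 0, 0, 0], [0, 0, 2, 0, 0, 0], [0, 0, 0, 0, 0, 0], [0, 0, 0, 0, 0, 0]]]' | python3 drive.py
```

```text
time_s: 30.85
ee_pos: [690.4, 35.4, 8.5]
ee_rot: [180.0, -0.0, 30.3]
force: [-0.3, -0.4, -1.3]
gripper_width: 42.0
gripper_force: 20.0
time_s: 31.45
ee_pos: [690.1, 35.4, -7.8]
ee_rot: [-180.0, 0.0, 30.3]
force: [-0.6, -0.1, -1.1]
gripper_width: 41.8
gripper_force: 20.0
time_s: 31.85
ee_pos: [690.1, 35.4, -11.7]
ee_rot: [-180.0, 0.0, 30.3]
force: [-0.6, -0.6, -0.4]
gripper_width: 41.9
gripper_force: 20.0
```

No side contact past the pin's top. Setting it down on the block.

```bash
echo '[[[0, 0, 1, 0, 0, 0], [0, 0, 1, 0, 0, 0], [0, 0, 0.5, 0, 0, 0], [0, 0, 0, 0, 0, 0], [0, 0, 0, 0, 0, 0]]]' | python3 drive.py
echo '[[[0, 0, 0.5, 0, 0, 0], [0, 0, 0.4, 0, 0, 0], [0, 0, 0, 0, 0, 0], [0, 0, 0, 0, 0, 0]]]' | python3 drive.py
```

```text
time_s: 32.35
ee_pos: [690.2, 35.4, -14.1]
ee_rot: [-180.0, -0.0, 30.3]
force: [0.8, 0.1, -2.0]
gripper_width: 42.0
gripper_force: 20.0
time_s: 32.75
ee_pos: [690.3, 35.4, -14.8]
ee_rot: [180.0, -0.0, 30.3]
force: [-0.6, -0.1, 1.0]
gripper_width: 41.5
gripper_force: 20.0
```

```bash
echo '[[[0, 0, 0, 0, 0, 0], [0, 0, 0, 0, 0, 0], [0, 0, 0, 0, 0, 0], [0, 0, -10, 0, 0, 0], [0, 0, -25, 0, 0, 0], [0, 0, -40, 0, 0, 0], [0, 0, -40, 0, 0, 0], [0, 0, -40, 0, 0, 0]]]' | python3 drive.py 60
echo '[[[0, 0, -15, 0, 0, -8], [0, 0, 0, 0, 0, -8], [0, 0, 0, 0, 0, -8], [0, 0, 0, 0, 0, -8], [0, 0, 0, 0, 0, -8], [0, 0, 0, 0, 0, -3.4], [0, 0, 0, 0, 0, 0], [0, 0, 0, 0, 0, 0]]]' | python3 drive.py 91
python3 - <<'E'
from h import *
d(519.8,-203,165,73.7)
im=env.grab_frame("scene").astype(int);m=env.camera_model("scene")
k=((im[...,2]>100)&(im[...,1]>70)&(im[...,0]<0.6*im[...,2])&(im[...,1]>.55*im[...,2])).astype(np.uint8);M=k*0;x,y=p(m,(689.4,36.6,26))[0].astype(int);M[y-30:y+30,x-35:x+35]=k[y-30:y+30,x-35:x+35]
c=max(cv2.findContours(M,0,1)[0],key=cv2.contourArea);r=cv2.boundingRect(c);print("pred top",x,y,"brass box",r,"area",cv2.contourArea(c))
a=np.radians(np.arange(0,360,5));X=lambda z:p(m,np.c_[690+24*np.cos(a),36+24*np.sin(a),z+0*a])
print("expected extents",X(8).min(0),X(8).max(0),X(26).min(0),X(26).max(0))
np.save("s_end.npy",im)
E
```

```text
time_s: 33.55
ee_pos: [690.1, 35.4, 142.3]
ee_rot: [180.0, -0.0, 30.3]
force: [1.2, -0.5, -0.3]
gripper_width: 59.9
gripper_force: 0.0
time_s: 34.35
ee_pos: [690.3, 35.4, 155.6]
ee_rot: [180.0, -0.0, 73.6]
force: [-1.3, -0.3, 0.8]
gripper_width: 91.1
gripper_force: 0.0
t 34.4 tcp [690.3  35.4 155.6] rot [180.   -0.   73.6] turn [ 0.  -0.  -0.1] shift now [-276.7  -96.4   -9.6] shift after turn [-276.6  -96.7   -9.4] w 91.1
pred top 262 258 brass box (251, 249, 24, 25) area 448.5
expected extents [249.7 256.4] [275.5 274.7] [249.2 249.4] [275.4 267.6]
```

The nut sits at block height over the pin: its outline matches the expected extents. Now the altimeter.

```bash
echo '[[[-27, -9.4, 0, 0, 0, 0], [-42, -14.6, 0, 0, 0, 0], [-42, -14.6, 0, 0, 0, 0], [-42, -14.6, 0, 0, 0, 0], [-42, -14.6, 0, 0, 0, 0], [-42, -14.6, 0, 0, 0, 0], [-30, -10.4, 0, 0, 0, 0], [-9.7, -3.6, 0, 0, 0, 0]]]' | python3 drive.py
echo '[[[0, 0, 0, 0, 0, 0], [0, 0, 0, 0, 0, 0], [0, 0, 0, 0, 0, 0]]]' | python3 drive.py
python3 -c "
from h import *
d(519.8,-203,43.8,73.7)"
```

```text
time_s: 35.2
ee_pos: [518.3, -205.4, 155.4]
ee_rot: [180.0, 0.0, 73.5]
force: [-0.5, -0.3, 0.0]
gripper_width: 91.0
gripper_force: 0.0
time_s: 35.5
ee_pos: [521.0, -202.0, 154.9]
ee_rot: [180.0, -0.0, 73.8]
force: [0.2, -0.8, 0.0]
gripper_width: 91.0
gripper_force: 0.0
t 35.5 tcp [ 521.  -202.   154.9] rot [180.   -0.   73.8] turn [ 0.  -0.   0.1] shift now [ -1.3  -1.  111.1] shift after turn [ -1.3  -0.9 111.1] w 91.0
```

```bash
echo '[[[-1, -0.5, 15, 0, 0, 0], [0, 0, 25, 0, 0, 0], [0, 0, 25, 0, 0, 0], [0, 0, 20, 0, 0, 0], [0, 0, 15, 0, 0, 0], [0, 0, 10, 0, 0, 0], [0, 0, 0, 0, 0, 0], [0, 0, 0, 0, 0, 0]]]' | python3 drive.py
python3 -c "
from h import *
d(519.8,-203,43.8,73.7)"
```

```text
time_s: 36.3
ee_pos: [520.0, -203.7, 45.3]
ee_rot: [180.0, -0.0, 73.8]
force: [0.2, -0.2, 0.2]
gripper_width: 91.1
gripper_force: 0.0
t 36.3 tcp [ 520.  -203.7   45.3] rot [180.   -0.   73.8] turn [ 0.  -0.   0.1] shift now [ 0.6 -0.4  1.5] shift after turn [ 0.6 -0.4  1.5] w 91.1
```

```bash
echo '[[[0.6, -0.4, 1.3, 0, 0, 0], [0, 0, 0, 0, 0, 0], [0, 0, 0, 0, 0, 0]]]' | python3 drive.py 62 25
echo '[[[0, 0, 0, 0, 0, 0], [0, 0, 0, 0, 0, 0], [0, 0, 0, 0, 0, 0], [0, 0, 0, 0, 0, 0], [0, 0, 0, 0, 0, 0]]]' | python3 drive.py 50 25
echo '[[[0, 0, -5, 0, 0, 0], [0, 0, -15, 0, 0, 0], [0, 0, -25, 0, 0, 0], [0, 0, -30, 0, 0, 0], [0, 0, -20, 0, 0, 0], [0, 0, -10, 0, 0, 0], [0, 0, 0, 0, 0, 0], [0, 0, 0, 0, 0, 0]]]' | python3 drive.py
python3 -c "
from h import *
d(517,318.9,150,73.8)"
```

```text
time_s: 36.6
ee_pos: [519.4, -203.4, 44.2]
ee_rot: [179.9, 0.0, 73.7]
force: [-0.1, 0.0, 0.6]
gripper_width: 70.0
gripper_force: 0.0
time_s: 37.1
ee_pos: [519.0, -203.4, 43.9]
ee_rot: [180.0, 0.0, 73.7]
force: [-1.5, 0.0, 2.5]
gripper_width: 55.7
gripper_force: 25.0
time_s: 37.9
ee_pos: [518.1, -202.9, 147.2]
ee_rot: [-179.8, -0.0, 73.7]
force: [-0.2, 0.2, -5.8]
gripper_width: 55.5
gripper_force: 25.0
t 37.9 tcp [ 518.1 -202.9  147.2] rot [-179.8   -0.    73.7] turn [-0.2 -0.  -0.1] shift now [ 500.6 -147.4   -2.2] shift after turn [ 500.8 -146.7   -2.8] w 55.5
```

```bash
echo '[[[10, -3, -2, 0, 0, 0], [20, -6, 0, 0, 0, 0], [30, -8.8, 0, 0, 0, 0], [38, -11.2, 0, 0, 0, 0], [38, -11.2, 0, 0, 0, 0], [38, -11.2, 0, 0, 0, 0], [38, -11.2, 0, 0, 0, 0], [38, -11.2, 0, 0, 0, 0]]]' | python3 drive.py
echo '[[[38, -11.2, 0, 0, 0, 0], [38, -11.2, 0, 0, 0, 0], [38, -11.2, 0, 0, 0, 0], [38, -11.2, 0, 0, 0, 0], [38, -11.2, 0, 0, 0, 0], [30, -8.8, 0, 0, 0, 0], [20, -6, 0, 0, 0, 0], [10, -3, 0, 0, 0, 0]]]' | python3 drive.py
echo '[[[0, 0, 0, 0, 0, 0], [0, 0, 0, 0, 0, 0], [0, 0, 0, 0, 0, 0], [0, 0, 0, 0, 0, 0]]]' | python3 drive.py
python3 -c "
from h import *
d(516.8,318.3,46,73.7)"
```

```text
time_s: 38.7
ee_pos: [517.1, 59.5, 149.7]
ee_rot: [-179.9, 0.0, 73.7]
force: [-0.0, 0.9, -5.8]
gripper_width: 55.5
gripper_force: 25.0
time_s: 39.5
ee_pos: [516.2, 320.2, 149.3]
ee_rot: [-179.9, 0.1, 73.8]
force: [-1.0, -1.3, -4.5]
gripper_width: 55.5
gripper_force: 25.0
time_s: 39.9
ee_pos: [517.7, 316.9, 150.8]
ee_rot: [180.0, 0.0, 73.6]
force: [-0.9, 0.3, -5.1]
gripper_width: 55.5
gripper_force: 25.0
t 39.9 tcp [517.7 316.9 150.8] rot [180.    0.   73.6] turn [ 0.   0.  -0.1] shift now [  1.1  -1.3 104.8] shift after turn [  1.1  -1.3 104.8] w 55.5
```

```bash
echo '[[[1.1, -1.0, 15, 0, 0, 0], [0, 0, 25, 0, 0, 0], [0, 0, 25, 0, 0, 0], [0, 0, 18, 0, 0, 0], [0, 0, 10, 0, 0, 0], [0, 0, 4, 0, 0, 0], [0, 0, 2, 0, 0, 0], [0, 0, 0, 0, 0, 0]]]' | python3 drive.py
echo '[[[0, 0, 0, 0, 0, 0], [0, 0, 0, 0, 0, 0]]]' | python3 drive.py
python3 -c "
from h import *
d(516.8,318.3,46,73.7)"
```

```text
time_s: 40.7
ee_pos: [517.5, 319.6, 52.4]
ee_rot: [179.9, -0.1, 73.7]
force: [0.7, 1.3, -4.3]
gripper_width: 55.6
gripper_force: 25.0
time_s: 40.9
ee_pos: [517.4, 319.6, 52.5]
ee_rot: [179.9, -0.1, 73.7]
force: [0.3, 0.7, -5.4]
gripper_width: 55.0
gripper_force: 25.0
t 40.9 tcp [517.4 319.6  52.5] rot [ 1.799e+02 -1.000e-01  7.370e+01] turn [ 0.1 -0.1  0. ] shift now [-1.4 -0.2  6.5] shift after turn [-1.4 -0.2  6.5] w 55.0
```

```bash
echo '[[[-1.4, -0.2, 1, 0, 0, 0], [0, 0, 1, 0, 0, 0], [0, 0, 1, 0, 0, 0], [0, 0, 1, 0, 0, 0], [0, 0, 1, 0, 0, 0], [0, 0, 0, 0, 0, 0], [0, 0, 0, 0, 0, 0]]]' | python3 drive.py
echo '[[[0, 0, 0.5, 0, 0, 0], [0, 0, 0.5, 0, 0, 0], [0, 0, 0, 0, 0, 0], [0, 0, 0, 0, 0, 0]]]' | python3 drive.py
```

```text
time_s: 41.6
ee_pos: [516.4, 318.1, 46.6]
ee_rot: [-180.0, -0.0, 73.7]
force: [0.5, 0.3, -5.7]
gripper_width: 55.8
gripper_force: 25.0
time_s: 42.0
ee_pos: [516.5, 318.1, 45.9]
ee_rot: [180.0, -0.0, 73.7]
force: [-0.5, -0.6, -2.3]
gripper_width: 55.5
gripper_force: 25.0
```

```bash
echo '[[[0, 0, 0.4, 0, 0, 0], [0, 0, 0, 0, 0, 0], [0, 0, 0, 0, 0, 0]]]' | python3 drive.py
```

```text
time_s: 42.3
ee_pos: [516.5, 318.2, 45.9]
ee_rot: [180.0, -0.0, 73.7]
force: [-1.8, -0.4, 2.8]
gripper_width: 55.7
gripper_force: 25.0
```

Down on the red pad. Release, rise and go to the turn coordinator.

```bash
echo '[[[0, 0, 0, 0, 0, 0], [0, 0, 0, 0, 0, 0], [0, 0, 0, 0, 0, 0], [0, 0, -20, 0, 0, 0], [0, 0, -30, 0, 0, 0], [0, 0, -40, 0, 0, 0], [0, 0, -30, 0, 0, 0], [-10, 3.5, -10, 0, 0, 0]]]' | python3 drive.py 91
echo '[[[-30, 10.5, 0, 0, 0, 0], [-45, 15.8, 0, 0, 0, 0], [-45, 15.8, 0, 0, 0, 0], [-45, 15.8, 0, 0, 0, 0], [-45, 15.8, 0, 0, 0, 0], [-45, 15.8, 0, 0, 0, 0], [-45, 15.8, 0, 0, 0, 0], [-45, 15.8, 0, 0, 0, 0]]]' | python3 drive.py
echo '[[[-45, 15.8, 0, 0, 0, 0], [-45, 15.8, 0, 0, 0, 0], [-45, 15.8, 0, 0, 0, 0], [-45, 15.8, 0, 0, 0, 0], [-40, 14, 0, 0, 0, 0], [-20, 7, 0, 0, 0, 0], [0, 0, 0, 0, 0, 0], [0, 0, 0, 0, 0, 0]]]' | python3 drive.py
python3 -c "
from h import *
d(551.2,-315.4,43.2,73.7)"
```

```text
time_s: 43.1
ee_pos: [518.8, 309.1, 178.9]
ee_rot: [179.7, -0.3, 73.8]
force: [0.4, -0.6, -0.3]
gripper_width: 91.2
gripper_force: 0.0
time_s: 43.9
ee_pos: [535.2, -60.1, 174.1]
ee_rot: [-179.9, 0.0, 73.7]
force: [1.0, 0.4, 0.3]
gripper_width: 90.8
gripper_force: 0.0
time_s: 44.7
ee_pos: [549.3, -310.9, 174.3]
ee_rot: [-179.9, -0.1, 73.7]
force: [-0.6, 0.2, 0.3]
gripper_width: 91.1
gripper_force: 0.0
t 44.7 tcp [ 549.3 -310.9  174.3] rot [-1.799e+02 -1.000e-01  7.370e+01] turn [-0.1 -0.1 -0. ] shift now [ -4.    3.4 131.1] shift after turn [ -3.8   3.1 131.1] w 91.1
```

```bash
echo '[[[-3.8, 3.1, 15, 0, 0, 0], [0, 0, 30, 0, 0, 0], [0, 0, 30, 0, 0, 0], [0, 0, 25, 0, 0, 0], [0, 0, 18, 0, 0, 0], [0, 0, 10, 0, 0, 0], [0, 0, 0, 0, 0, 0], [0, 0, 0, 0, 0, 0]]]' | python3 drive.py
python3 -c "
from h import *
d(551.2,-315.4,43.2,73.7)"
```

```text
time_s: 45.5
ee_pos: [552.4, -315.8, 47.7]
ee_rot: [180.0, 0.0, 73.8]
force: [0.2, 0.6, 1.8]
gripper_width: 91.0
gripper_force: 0.0
t 45.5 tcp [ 552.4 -315.8   47.7] rot [180.    0.   73.8] turn [0.  0.  0.1] shift now [ 0.  -1.2  4.5] shift after turn [ 0.  -1.2  4.5] w 91.0
```

```bash
echo '[[[0, -0.8, 2, 0, 0, 0], [0, 0, 1.5, 0, 0, 0], [0, 0, 0, 0, 0, 0]]]' | python3 drive.py 62 25
echo '[[[0, 0, 0, 0, 0, 0], [0, 0, 0, 0, 0, 0], [0, 0, 0, 0, 0, 0], [0, 0, 0, 0, 0, 0], [0, 0, 0, 0, 0, 0]]]' | python3 drive.py 50 25
echo '[[[0, 0, -5, 0, 0, 0], [0, 0, -15, 0, 0, 0], [0, 0, -25, 0, 0, 0], [0, 0, -30, 0, 0, 0], [0, 0, -25, 0, 0, 0], [0, 0, -10, 0, 0, 0], [0, 0, 0, 0, 0, 0], [0, 0, 0, 0, 0, 0]]]' | python3 drive.py
python3 -c "
from h import *
d(491.8,233,150,73.7)"
```

```text
time_s: 45.8
ee_pos: [551.2, -316.0, 44.1]
ee_rot: [180.0, 0.0, 73.7]
force: [-0.4, -0.4, -0.1]
gripper_width: 70.0
gripper_force: 0.0
time_s: 46.3
ee_pos: [551.1, -316.0, 44.0]
ee_rot: [180.0, 0.0, 73.7]
force: [-1.1, -0.4, 2.2]
gripper_width: 55.1
gripper_force: 25.0
time_s: 47.1
ee_pos: [550.2, -315.4, 152.1]
ee_rot: [-179.8, -0.0, 73.7]
force: [0.5, -0.1, -3.1]
gripper_width: 55.7
gripper_force: 25.0
t 47.1 tcp [ 550.2 -315.4  152.1] rot [-179.8   -0.    73.7] turn [-0.2 -0.   0. ] shift now [ 510.  -209.8    3.1] shift after turn [ 509.9 -210.     2.1] w 55.7
```

```bash
echo '[[[10, -4.1, 0, 0, 0, 0], [20, -8.2, 0, 0, 0, 0], [30, -12.4, 0, 0, 0, 0], [38, -15.7, 0, 0, 0, 0], [38, -15.7, 0, 0, 0, 0], [38, -15.7, 0, 0, 0, 0], [38, -15.7, 0, 0, 0, 0], [38, -15.7, 0, 0, 0, 0]]]' | python3 drive.py
echo '[[[38, -15.7, 0, 0, 0, 0], [38, -15.7, 0, 0, 0, 0], [38, -15.7, 0, 0, 0, 0], [38, -15.7, 0, 0, 0, 0], [38, -15.7, 0, 0, 0, 0], [35, -14.4, 0, 0, 0, 0], [23, -9.5, 0, 0, 0, 0], [10, -4.1, 0, 0, 0, 0]]]' | python3 drive.py
echo '[[[0, 0, 0, 0, 0, 0], [0, 0, 0, 0, 0, 0], [0, 0, 0, 0, 0, 0], [0, 0, 0, 0, 0, 0]]]' | python3 drive.py
python3 -c "
from h import *
d(491.6,232.4,46,73.7)"
```

```text
time_s: 47.9
ee_pos: [520.4, -44.7, 152.5]
ee_rot: [-179.8, -0.0, 73.7]
force: [0.6, -0.3, -3.5]
gripper_width: 55.6
gripper_force: 25.0
time_s: 48.7
ee_pos: [490.4, 232.8, 152.5]
ee_rot: [-179.9, 0.1, 73.9]
force: [0.6, 0.1, -3.4]
gripper_width: 55.2
gripper_force: 25.0
time_s: 49.1
ee_pos: [492.4, 229.3, 153.7]
ee_rot: [-180.0, 0.0, 73.6]
force: [-0.0, -0.2, -3.2]
gripper_width: 55.4
gripper_force: 25.0
t 49.1 tcp [492.4 229.3 153.7] rot [-180.     0.    73.6] turn [-0.   0.  -0.1] shift now [  2.8  -1.6 107.7] shift after turn [  2.7  -1.6 107.7] w 55.4
```

```bash
echo '[[[2.7, -1.4, 15, 0, 0, 0], [0, 0, 25, 0, 0, 0], [0, 0, 25, 0, 0, 0], [0, 0, 20, 0, 0, 0], [0, 0, 10, 0, 0, 0], [0, 0, 4, 0, 0, 0], [0, 0, 2, 0, 0, 0], [0, 0, 0, 0, 0, 0]]]' | python3 drive.py
echo '[[[0, 0, 0, 0, 0, 0], [0, 0, 0, 0, 0, 0]]]' | python3 drive.py
python3 -c "
from h import *
d(491.6,232.4,46,73.7)"
```

```text
time_s: 49.9
ee_pos: [492.3, 233.6, 53.5]
ee_rot: [179.9, -0.1, 73.7]
force: [0.2, -0.0, -3.4]
gripper_width: 55.7
gripper_force: 25.0
time_s: 50.1
ee_pos: [492.2, 233.7, 53.5]
ee_rot: [179.9, -0.1, 73.7]
force: [-0.4, -0.3, -3.1]
gripper_width: 55.6
gripper_force: 25.0
t 50.1 tcp [492.2 233.7  53.5] rot [ 1.799e+02 -1.000e-01  7.370e+01] turn [ 0.1 -0.1  0. ] shift now [-1.4 -0.2  7.5] shift after turn [-1.4 -0.2  7.5] w 55.6
```

```bash
echo '[[[-1.3, -0.1, 1, 0, 0, 0], [0, 0, 1, 0, 0, 0], [0, 0, 1, 0, 0, 0], [0, 0, 1, 0, 0, 0], [0, 0, 1, 0, 0, 0], [0, 0, 1, 0, 0, 0], [0, 0, 0, 0, 0, 0], [0, 0, 0, 0, 0, 0]]]' | python3 drive.py
echo '[[[0, 0, 0.5, 0, 0, 0], [0, 0, 0.5, 0, 0, 0], [0, 0, 0, 0, 0, 0], [0, 0, 0, 0, 0, 0]]]' | python3 drive.py
```

```text
time_s: 50.9
ee_pos: [491.2, 232.3, 46.7]
ee_rot: [-180.0, -0.0, 73.7]
force: [0.5, 0.1, -4.0]
gripper_width: 55.5
gripper_force: 25.0
time_s: 51.3
ee_pos: [491.3, 232.3, 46.0]
ee_rot: [180.0, -0.0, 73.7]
force: [-0.2, -0.3, -1.4]
gripper_width: 55.0
gripper_force: 25.0
```

```bash
echo '[[[0, 0, 0.4, 0, 0, 0], [0, 0, 0, 0, 0, 0], [0, 0, 0, 0, 0, 0]]]' | python3 drive.py
```

```text
time_s: 51.6
ee_pos: [491.3, 232.4, 45.9]
ee_rot: [180.0, -0.0, 73.7]
force: [-2.2, -1.2, 3.9]
gripper_width: 56.1
gripper_force: 25.0
```

```bash
echo '[[[0, 0, 0, 0, 0, 0], [0, 0, 0, 0, 0, 0], [0, 0, 0, 0, 0, 0], [0, 0, -20, 0, 0, 0], [0, 0, -30, 0, 0, 0], [0, 0, -40, 0, 0, 0], [0, 0, -40, 0, 0, 0], [0, 0, -30, 0, 0, 0]]]' | python3 drive.py 91
echo '[[[15, -25, 0, 0, 0, 0], [22, -38, 0, 0, 0, 0], [22, -38, 0, 0, 0, 0], [22, -38, 0, 0, 0, 0], [22, -38, 0, 0, 0, 0], [22, -38, 0, 0, 0, 0], [22, -38, 0, 0, 0, 0], [22, -38, 0, 0, 0, 0]]]' | python3 drive.py
echo '[[[0, 0, 0, 0, 0, 0], [0, 0, 0, 0, 0, 0], [0, 0, 0, 0, 0, 0], [0, 0, 0, 0, 0, 0]]]' | python3 drive.py
python3 - <<'E'
from h import *
from scipy.optimize import minimize
a=cv2.imread("pics/top0.png");b=env.grab_frame("top");cv2.imwrite("pics/end.png",b)
A,B=[cv2.cvtColor(i,6).astype(np.float32) for i in(a,b)]
sc=cv2.cvtColor(cv2.imread("pics/scene0.png"),6);sb=env.grab_frame("scene");cv2.imwrite("pics/send.png",sb);sb=cv2.cvtColor(sb,6)
def shift(A,B,x0,y0,x1,y1):
    r=cv2.matchTemplate(B[y0-8:y1+8,x0-8:x1+8],A[y0:y1,x0:x1],cv2.TM_CCOEFF_NORMED);_,v,_,l=cv2.minMaxLoc(r)
    def q(f): d=f[0]-2*f[1]+f[2];return .5*(f[0]-f[2])/d
    i,j=l;return (round(v,3),round(i-8+q(r[j,i-1:i+2]),2) if 0<i<16 else i-8,round(j-8+q(r[j-1:j+2,i]),2) if 0<j<16 else j-8)
for n,bx in dict(alt=(88,213,127,253),tc=(134,228,180,268),jar=(274,182,306,216),standoff=(268,246,290,268),pads=(108,245,180,282)).items(): print(n,shift(A,B,*bx))
for n,bx in dict(alt=(432,228,484,295),tc=(394,204,434,264),jar=(258,203,290,242),standoff=(304,186,324,214)).items(): print("scene",n,shift(np.float32(sc),np.float32(sb),*bx))
d(0,0,0)
E
```

```text
time_s: 52.4
ee_pos: [491.9, 232.5, 207.9]
ee_rot: [179.9, -0.1, 73.7]
force: [2.4, -0.3, -0.1]
gripper_width: 91.1
gripper_force: 0.0
time_s: 53.2
ee_pos: [257.9, 477.3, 205.3]
ee_rot: [180.0, -0.0, 73.7]
force: [1.5, 0.1, 0.1]
gripper_width: 91.2
gripper_force: 0.0
time_s: 53.6
ee_pos: [260.2, 475.2, 205.4]
ee_rot: [180.0, 0.0, 73.6]
force: [-0.8, -0.8, 0.1]
gripper_width: 91.1
gripper_force: 0.0
alt (0.995, np.float32(0.17), np.float32(-0.27))
tc (0.991, np.float32(-0.02), np.float32(0.01))
jar (1.0, np.float32(0.0), np.float32(0.0))
standoff (1.0, np.float32(0.0), np.float32(-0.0))
pads (0.999, np.float32(-0.01), np.float32(0.03))
scene alt (0.975, np.float32(-0.32), np.float32(0.07))
scene tc (0.97, np.float32(0.03), np.float32(0.06))
scene jar (1.0, np.float32(-0.0), np.float32(0.0))
scene standoff (1.0, np.float32(0.0), np.float32(0.0))
t 53.7 tcp [260.2 475.4 205.4] rot [180.   -0.   73.6] turn [ 0. -0. -0.] shift now [-529.5 -115.5  205.3] shift after turn [-529.5 -115.4  205.4] w 91.0
```

```bash
python3 -c "
from workcell import env
print(env.job_done())"
```

```text
the job is handed in; nothing more can be done
None
```

The job is handed in at about 54 s of the 134 s allowed: the nut lies flat over the pin, both instruments are back on their own pads to within about 1 mm of where they started, and the jar and standoff did not move.

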